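# Restock the tin-labelling bench

### The job

Restock the tin-labelling bench: first take the bare cardboard core off the spindle and put it in the waste box, then slide the full label roll all the way down onto the spindle, and stack every tin flat, one on another, between the four guide rods of the sprung lift, setting each down gently. Only when all of that is loaded, push the toggle switch on the spindle's plate right over to its far side and let go. Do not disturb the two bottles and the jar.

Things in the scene. Friction and masses are not known exactly. Their poses are not given: they have to be found in the camera images.
- lift: Fixed sprung tin lift, left or right of the robot. Origin: on the table under the axis of its four 8 mm steel guide rods, which stand at (+-28, +-28) mm in its x, y and end 240 mm up: a tin has 4 mm play between them. Between neighbouring rods 48 mm is open for fingers. A grey column, 218 mm high, stands on its -x side 67 mm from the axis, so spread the fingers along y. Base 160 x 120 mm, x = -100 to 60.
- platform (a joint): How far the lift's platform has sunk, m: 0 = empty, all the way up; 0.187 = on its lower stop. Spring 61 N/m, 0.25 N preload, well damped: each tin (about 0.2 kg) sinks it by about 32 mm within a second, so the top of the stack stays roughly 10 to 35 mm below the rod tops. It springs back when unloaded.
- platform_top (a point): Centre of the upper face of the lift's round platform (60 mm across), on which the first tin stands: 205 mm above the table when empty, lower by the joint's value. Axes as the lift's.
- station: Fixed grey plate, 205 x 130 mm, 15 mm thick (x = -140 to +65 mm in its frame), on the robot's other side from the lift. Origin: on the table under the spindle's axis. It carries the upright steel spindle (24 mm thick, tapered at its top, ending 100 mm above the table) and, 105 mm towards its -x, the toggle switch.
- spindle_seat (a point): Point on the spindle's axis at the upper face of the plate (15 mm above the table), where the roll's underside comes to rest. z up.
- switch (a joint): Angle of the toggle switch, rad: about 0 (0 to 0.15 at the start) = off, leaning 0.5 rad to the station's -x; 1.0 = fully on, leaning 0.5 rad to its +x, towards the spindle. It stays where it is left.
- switch_tip (a point): Centre of the black ball (26 mm across) at the end of the toggle lever, a 10 mm steel rod, 80 mm from its pivot, which lies 37 mm above the table in a 70 x 50 mm block (40 mm high). The ball is about 107 mm above the table at either end of its swing and 117 mm in the middle. It swings in the station's x-z plane, about 75 mm towards the station's +x in all. Its axes turn with the lever.
- core: Bare cardboard core, a tube 44 mm outside, 34 mm inside, 110 mm long. Starts standing on the spindle plate round the spindle, so its top stands above the spindle's. Origin: centre of its lower end; z along the tube.
- roll: Full label roll: white paper 90 mm across and 80 mm high, on a cardboard core 44 mm outside and 34 mm inside that sticks out 30 mm above the paper (110 mm overall), where it can be gripped. Starts standing on the table. Origin: centre of its underside; z along the core, the protruding end up.
- waste_box: Fixed open cardboard box, 140 (its x) x 150 (its y) x 90 mm high, walls 4 mm. Origin: centre of its underside.
- tin1: Plain steel tin, 64 mm across, 36 mm high, about 0.2 kg, standing on the table. Origin: centre of its underside; z up. All tins are alike; three to five are present.
- tin2: Plain steel tin, 64 mm across, 36 mm high, about 0.2 kg, standing on the table. Origin: centre of its underside; z up. All tins are alike; three to five are present.
- tin3: Plain steel tin, 64 mm across, 36 mm high, about 0.2 kg, standing on the table. Origin: centre of its underside; z up. All tins are alike; three to five are present.
- tin4: Plain steel tin, 64 mm across, 36 mm high, about 0.2 kg, standing on the table. Origin: centre of its underside; z up. All tins are alike; three to five are present.
- tin5: Plain steel tin, 64 mm across, 36 mm high, about 0.2 kg, standing on the table. Origin: centre of its underside; z up. All tins are alike; three to five are present.
- bottle_a: Bystander: dark bottle, 64 mm across, 210 mm tall, beyond the fixed things on the left. Origin: centre of its underside.
- bottle_b: Bystander: dark bottle, 68 mm across, 190 mm tall, next to the other. Origin: centre of its underside.
- jar: Bystander: jar with a steel lid, 80 mm across, 110 mm tall, on the right. Origin: centre of its underside.
Things that resemble listed ones, but are neither listed nor needed, are in the scene too. Leave any blue or pink look-alike of the tin3 alone.

How it is judged:
By the outcome, as a careful person would: the job done as asked, in the order asked, and still so for the second after the job is handed in, with the robot touching nothing.
Of tin1, tin2, tin3, tin4, tin5 only 3 to 5 are there at a start; the rules pass over those that are not, and their reading is None.
At some moment in a run one of tin1, tin2, tin3, tin4, tin5, roll may be knocked a few centimetres aside while the robot is not near it.
It also fails if it takes over 208 s, if anything falls off the work surface, if the arm or the gripper's body presses on something with over 40 N, if the wrist force passes 120 N, or if a joint passes its speed limit or range.

### The arm

A 6-joint arm with a two-finger parallel gripper is mounted at the origin on the work surface. World frame = base frame: x ahead of the robot, y to its left, z up, the work surface at z = 0. Lengths are in m, angles in rad, forces in N, time in s.
With the tool pointing down it reaches from about 0.35 to 0.85 m from the base axis. Payload 8.1 kg.
Tool frame: the origin (TCP) lies at the very end of the fingers, on their centre line; the grasp point (between the pads) lies 19 mm behind it (grasp_offset is the distance from the TCP to the grasp point, in m); z points along the fingers, y is the direction in which the jaws open and shut (so a half turn about z gives the same grasp; the last joint's range is limited). The gripper opens to 93 mm and grips with 3 to 60 N. Pads are 15 mm wide; open, the fingers measure 128 mm over their backs; the gripper's body (75 mm by 188 mm) begins 65 mm behind the grasp point.
Start: joints at [1.257, 0.13, 1.488, -0, 1.523, -0.085], TCP at [0.136, 0.584, 0.219] pointing down, gripper open.
Joint ranges: [-2.96, 2.96], [-0.89, 2.26], [0.02, 2.5], [-1.34, 4.48], [0, 2.73], [-2.66, 2.66]. Speed limits (rad/s): [2.39, 2.39, 2.79, 3.14, 3.14, 3.14].

### API

Orientations are given as a rotation vector (axis times angle).
In Python, from plant import read_state, read_camera, close_job, search_frame, masks_of, grasp_offset gives the robot as it stands.
- The arm moves only by the tool drive_tool, never from a script. Its argument "plan" is a list of rows, each an object with "claw": the closure, from 0 (fully open) to 1 (shut); "linear": the shift along the tool's x, y, z in cm, a list of three; "angular": the turn, a rotation vector about the tool's x, y, z in degrees, a list of three. In form: [{"claw": claw, "linear": [tx, ty, tz], "angular": [ax, ay, az]}, ...]. A call has 1 to 12 rows; each row shifts and turns the commanded pose from where the row before left it, along the tool's axes as they then stand; what a row does not reach is not made up. A row lasts 1/8 s, in which the tool goes at most 62.5 mm and 10.7 degrees, less where a joint would pass 70% of its speed; a pose out of reach is approached as far as the arm can. A call is refused whole if a number of a shift passes 6.25 or a number of a turn 10.7, either way. A call with a gripper value outside its range is refused whole. The fingers move at their own pace and stop on an object; "newtons" is the grip in N (left out, the last holds). Time passes only in rows, so rows that do not move let the fingers close. It gives the time, the measured TCP pose, the force and the opening at its end, in the units of the state.
- read_state(): the state, without advancing time (a new reading comes with each control period).
- read_camera(name): name is "scene" or "top" or "wrist"; returns a dict with "pixels" (480x640x3 uint8, red, green, blue), "K" (3x3 intrinsics, pixels), "xyz" and "attitude" of the camera in the world. Camera axes: x right, y up, looking along -z (the intrinsics and any distortion apply to the point x, -y, -z); pixel columns grow to the right and rows downward; lengths in m; the calibration is good to about 2 mm. The wrist camera is an equidistant fisheye: a pixel r from the principal point sees the ray r / f radians off the axis. A picture is of the moment at which its call begins. There is no depth.
- close_job(): hands the job in, once; it reports no verdict.
Trained networks look in a picture, given as the dict that the camera call returned (one of the last four; its "shot" number tells which), for a name from the list of things; names that differ only in an ending like _2 or _b are one class to them, and where a whole thing is asked for, a point or a joint stands for the part that bears it (a point fixed in the world has none). Each returns a list of dicts, best first, with "p" (0 to 1); they miss things now and then, are a little off and sometimes report something else, mostly with a low value. They report only what shows in the picture. A call takes as long as a camera call. They do not tell look-alikes from the thing itself.
- search_frame(picture, label): "at" ([x, y, z] in m, in world coordinates, good to about 4 mm: the middle of the surface that is visible of it).
- masks_of(picture, label): "mask" (480x640 bool, what is visible of it).
The state is a dict: "t": time; "q": joint angles; "dq": joint speeds; "joint_torque": joint torques, N m; "tool_pos": TCP position; "orientation": TCP orientation; "force": force on the tool from outside, world axes, zero at the start; "wrist_torque": the same for the moment, N m; "opening": finger opening in m.
Only numpy, scipy, OpenCV 4.12 (cv2) and the standard library are available. Lean on these libraries where they do the work, as an engineer would, in place of code of your own. Each camera call takes 0.05 s, during which the arm holds its last target.

## Working session

There is one attempt and no reset: what is moved stays moved. The work goes in short steps, Python scripts to look and compute and a tool call to move; the robot and the scene stay as the last step left them, time stands still between calls to the robot, and variables do not carry over. Pictures are saved under pics/ and viewed, and the job is handed in when it is done.

Besides the shell and the picture viewer there is one more tool, called after "Emit:" as name(argument=value, ...) on one line, values as JSON. drive_tool: Moves the arm, as the interface text tells. Its arguments: {"type":"object","properties":{"plan":{"type":"array"},"newtons":{"type":"number"}},"required":["plan"]}

```bash
ls; mkdir -p pics; cat > h.py <<'E'
import numpy as np, cv2
from scipy.spatial.transform import Rotation as R
from plant import *
def save(p,n): cv2.imwrite('pics/'+n,p['pixels'][:,:,::-1])
def proj(p,X):
    A=np.array(p['attitude']); A=A if A.shape==(3,3) else R.from_rotvec(A).as_matrix()
    c=(np.array(X)-p['xyz'])@A; c=c*[1,-1,-1]; u=p['K']@c; return u[:2]/u[2]
def ray(p,u,v,z):
    A=np.array(p['attitude']); A=A if A.shape==(3,3) else R.from_rotvec(A).as_matrix()
    d=np.linalg.inv(p['K'])@[u,v,1]; d=A@(d*[1,-1,-1]); o=np.array(p['xyz']); return o+d*(z-o[2])/d[2]
E
python3 - <<'E'
from h import *
for n in ['scene','top','wrist']:
    p=read_camera(n); save(p,n+'0.png'); print(n,p['K'],p['xyz'],p['attitude'],p.keys())
    if n=='wrist':continue
    for l in ['lift','platform','station','switch','switch_tip','core','roll','waste_box','tin1','bottle_a','jar']:
        try: print(l,[(np.round(d['at'],3).tolist(),round(d['p'],2)) for d in search_frame(p,l)])
        except Exception as e: print(l,e)
print(read_state()); print(grasp_offset)
E
```

```text
pics
scene [[623.81256665   0.         315.31051805]
 [  0.         623.81256665 234.00784263]
 [  0.           0.           1.        ]] [1.07429068 0.42715644 1.28639481] [0.30193196 0.59515031 2.13504307] dict_keys(['pixels', 'K', 'xyz', 'attitude', 'shot'])
lift [([0.493, -0.268, 0.015], 0.91)]
platform [([0.508, -0.279, 0.206], 0.6)]
station [([0.465, 0.324, 0.015], 0.64)]
switch [([0.377, 0.324, 0.104], 0.48)]
switch_tip [([0.374, 0.324, 0.106], 0.59)]
core [([0.524, 0.326, 0.096], 0.83), ([0.713, 0.294, 0.136], 0.66)]
roll [([0.712, 0.102, 0.08], 0.92)]
waste_box [([0.691, -0.117, 0.024], 0.76), ([0.512, -0.278, 0.204], 0.36)]
tin1 [([0.46, -0.133, 0.032], 0.94), ([0.561, -0.05, 0.031], 0.91), ([0.565, 0.076, 0.034], 0.91), ([0.454, -0.003, 0.035], 0.8), ([0.328, -0.149, 0.035], 0.69), ([0.322, -0.261, 0.034], 0.64), ([0.462, 0.15, 0.037], 0.61)]
bottle_a [([0.672, 0.406, 0.124], 0.83), ([0.711, 0.29, 0.135], 0.75), ([0.474, 0.328, 0.016], 0.23)]
jar [([0.713, -0.313, 0.086], 0.56)]
top [[598.87526605   0.         323.72363135]
 [  0.         598.87526605 243.74439335]
 [  0. 
[... 1146 characters left out ...]
itude', 'shot'])
{'t': 1.25, 'q': array([ 1.25662563e+00,  1.30401570e-01,  1.48819345e+00, -2.34659372e-05,
        1.52300824e+00, -8.53968142e-02]), 'dq': array([ 9.17856786e-05,  3.86694962e-04,  6.58045029e-04,  2.74774783e-05,
       -3.80676332e-04, -1.43158138e-03]), 'joint_torque': array([ 1.80523466e-04, -5.59765255e+01, -4.92044985e+01,  7.66374101e-02,
        2.26455991e-02,  9.09396113e-05]), 'tool_pos': array([0.13605618, 0.58437379, 0.21863788]), 'orientation': array([ 3.58569898e-01,  3.12104164e+00, -2.36232340e-05]), 'force': array([ 0.51904687,  0.2549175 , -0.83771543]), 'wrist_torque': array([ 0.0171812 ,  0.01247819, -0.02105321]), 'opening': 0.0930781805267115}
0.0188
```

View pics/scene0.png

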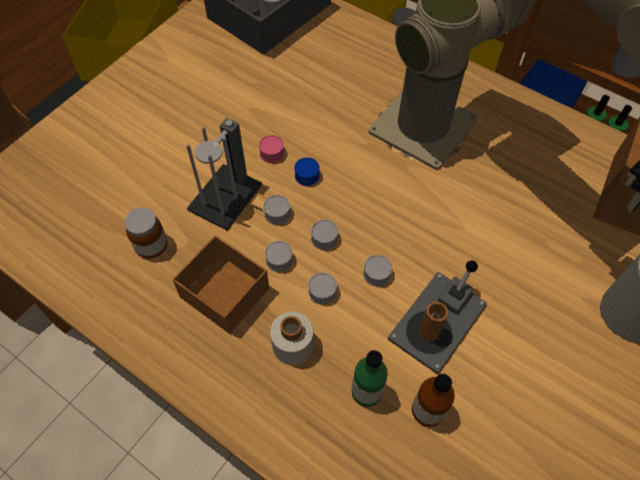

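View pics/top0.png

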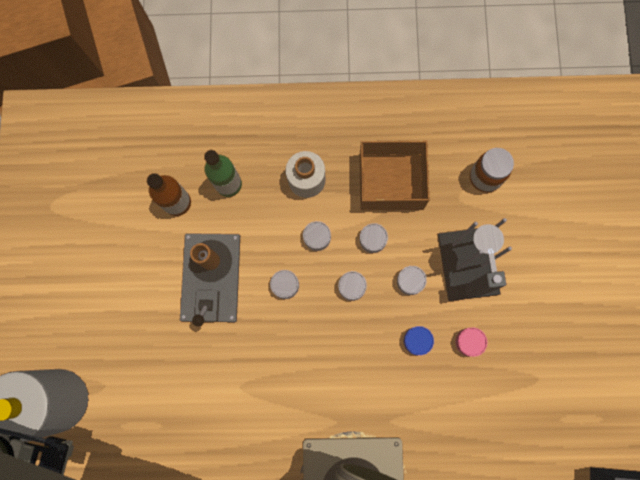

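View pics/wrist0.png

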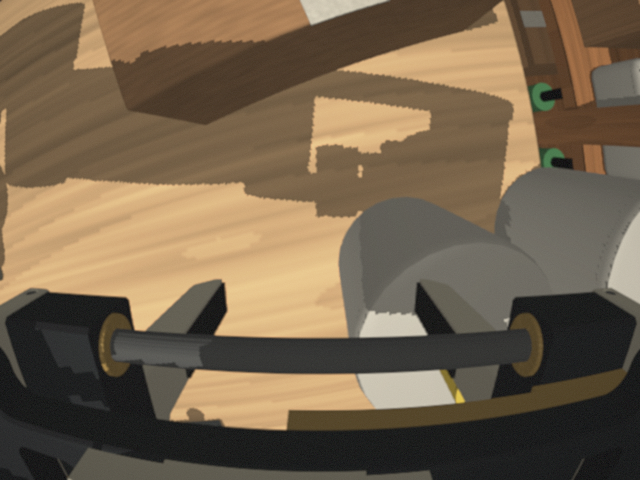

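Pictures: five grey tins in the top view at (284,284), (316,236), (373,238), (351,286), (411,280). The blue tin (418,341) and the pink tin (471,342) are the look-alikes to leave alone. The core is on the spindle at (202,255), the roll at (306,173), the box at (394,177) and the lift at (475,262). I'll refine the poses by fitting silhouettes.

```bash
cat >> h.py <<'E'
from scipy.optimize import minimize
def cyl(x,y,r,z0,z1):
    a=np.linspace(0,2*np.pi,40,endpoint=False)
    return np.array([[x+r*np.cos(t),y+r*np.sin(t),z] for z in (z0,z1) for t in a])
def sil(p,parts):
    m=np.zeros((480*4,640*4),np.uint8)
    for P in parts:
        u=np.array([proj(p,X) for X in P]); h=cv2.convexHull(((u+.5)*4).astype(np.int32)); cv2.fillConvexPoly(m,h,1)
    return cv2.resize(m.astype(np.float32),(640,480),interpolation=cv2.INTER_AREA)
def fit(p,mask,model,x0):
    M=mask.astype(np.float32)
    def f(v):
        s=sil(p,model(*v)); return 1-np.minimum(s,M).sum()/np.maximum(s,M).sum()
    r=minimize(f,x0,method='Nelder-Mead',options=dict(initial_simplex=[x0]+[[x0[0]+.008,x0[1]],[x0[0],x0[1]+.008]],xatol=2e-4,fatol=1e-4,maxiter=60)) if len(x0)==2 else minimize(f,x0,method='Nelder-Mead')
    return r.x,1-r.fun
E
cat > meas.py <<'E'
from h import *
tin=lambda x,y:[cyl(x,y,.032,0,.036)]
core=lambda x,y:[cyl(x,y,.022,.015,.125)]
roll=lambda x,y:[cyl(x,y,.045,0,.08),cyl(x,y,.022,.08,.11)]
jar=lambda x,y:[cyl(x,y,.04,0,.11)]
for n in ['scene','top']:
    p=read_camera(n)
    for l,m in [('tin1',tin),('core',core),('roll',roll),('jar',jar),]:
        for d in masks_of(p,l):
            if d['p']<.4: continue
            k=d['mask']; v,u=np.nonzero(k); X=ray(p,u.mean(),v.mean(),{'tin1':.025,'core':.08,'roll':.055,'jar':.07}[l])
            x,s=fit(p,k,m,list(X[:2])); col=p['pixels'][k].mean(0).astype(int)
            print(n,l,np.round(x,4),round(s,3),round(d['p'],2),(int(u.mean()),int(v.mean())),col)
E
python3 meas.py
```

```text
scene tin1 [ 0.4552 -0.1392] 0.932 0.92 (277, 210) [107 100  94]
scene tin1 [ 0.3161 -0.2662] 0.908 0.9 (271, 149) [141  62  74]
scene tin1 [ 0.5551 -0.0568] 0.954 0.83 (278, 256) [112 104  98]
scene tin1 [ 0.445  -0.0052] 0.927 0.74 (324, 235) [110 102  96]
scene tin1 [0.4514 0.1475] 0.949 0.72 (377, 270) [113 105  99]
scene tin1 [ 0.3203 -0.1509] 0.95 0.71 (306, 171) [21 42 93]
scene tin1 [0.5625 0.0729] 0.964 0.7 (322, 288) [115 106 100]
scene core [0.3734 0.3238] 0.275 0.5 (467, 272) [59 50 42]
scene roll [0.705  0.0964] 0.947 0.6 (291, 338) [113 100  82]
scene roll [0.3429 0.291 ] 0.111 0.51 (467, 272) [56 48 41]
scene jar [ 0.7037 -0.3273] 0.906 0.73 (145, 233) [88 74 63]
top tin1 [ 0.3187 -0.1528] 0.953 0.92 (417, 340) [ 67  82 152]
top tin1 [ 0.5548 -0.0603] 0.947 0.9 (373, 237) [161 149 145]
top tin1 [0.4498 0.1464] 0.926 0.83 (284, 284) [161 149 146]
top tin1 [ 0.455  -0.1428] 0.945 0.77 (410, 279) [168 157 153]
top tin1 [ 0.3148 -0.271 ] 0.934 0.66 (471, 341) [204 111 124]
top tin1 [0.5625 0.0706] 0.968 0.64 (316, 235) [159 147 142]
top tin1 [ 0.4455 -0.0092] 0.875 0.6 (351, 284) [170 159 155]
top core [0.5097 0.3179] 0.891 0.62 (204, 255) [100  69  43]
top roll [0.7055 0.0936] 0.928 0.95 (305, 173) [149 132 114]
```

```bash
python3 - <<'E'
from h import *
p=read_camera('top')
def crop(p,n,u0,v0,u1,v1):
    c=p['pixels'][v0:v1,u0:u1,::-1]; s=min(800/(u1-u0),600/(v1-v0)); cv2.imwrite('pics/'+n,cv2.resize(c,None,fx=s,fy=s,interpolation=cv2.INTER_CUBIC))
crop(p,'lift_top.png',420,200,530,310); crop(p,'st_top.png',160,220,260,330)
p=read_camera('scene');crop(p,'lift_sc.png',170,100,290,240);crop(p,'st_sc.png',380,250,500,370)
E
```

```text
(no output)
```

View pics/lift_top.png

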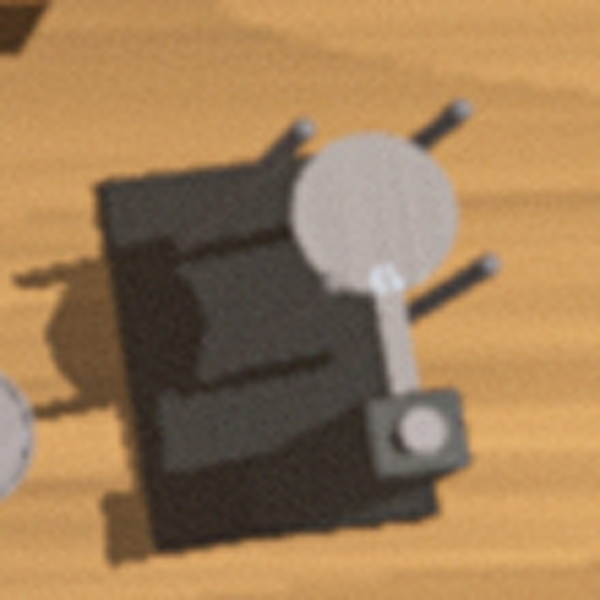

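View pics/lift_sc.png

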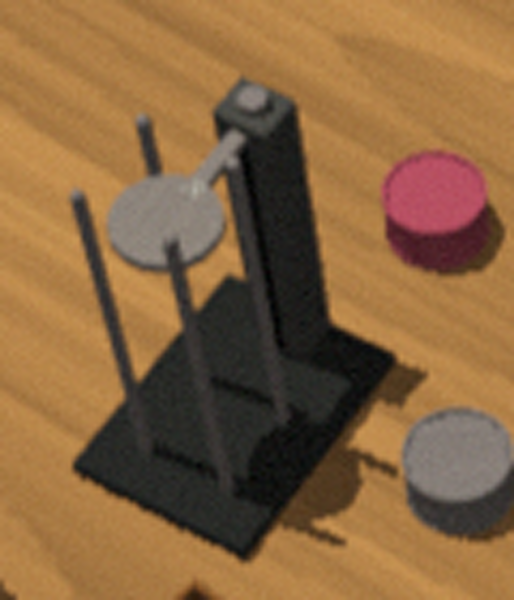

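View pics/st_top.png

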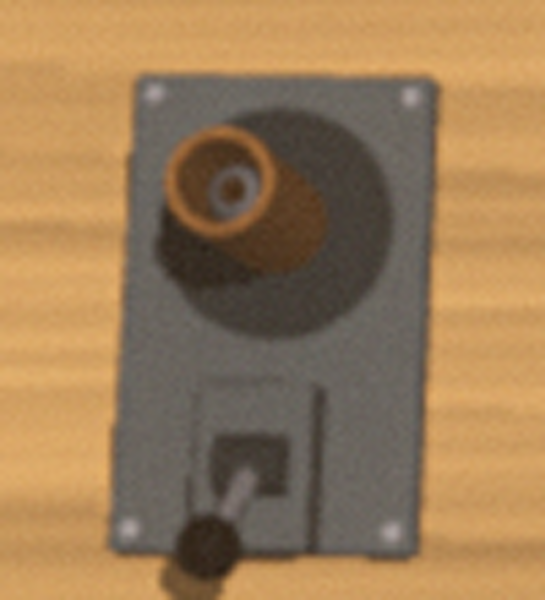

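View pics/st_sc.png

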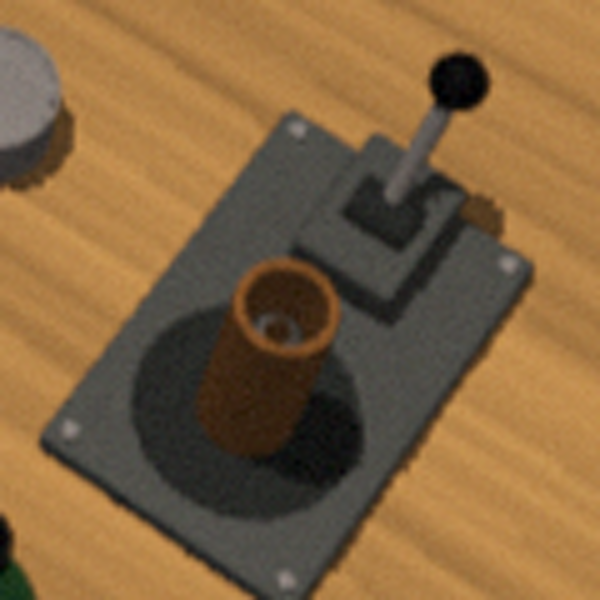

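```bash
python3 - <<'E'
from h import *
T=read_camera('top');S=read_camera('scene')
k=110/600
def g(p,pts,u0,v0,k,z): return np.array([ray(p,u0+a*k-.5,v0+b*k-.5,z)[:2] for a,b in pts])
rt=g(T,[(303,128),(462,108),(490,265),(330,284)],420,200,k,.24); print('rods top',rt.round(4),rt[:3][[0,2]].mean(0))
print('platform top',g(T,[(375,213)],420,200,k,.205))
ks=140/600
rs=g(S,[(145,120),(78,195),(170,242),(233,160)],170,100,ks,.24); print('rods scene',rs.round(4),rs.mean(0))
print('plat sc',g(S,[(166,222)],170,100,ks,.205))
print('base top z.012',g(T,[(100,185),(158,550),(437,513)],420,200,k,.012))
c=g(T,[(138,77),(435,82),(418,556),(111,551)],160,220,k,.015);print('st',c.round(4),c.mean(0), np.linalg.norm(c-np.roll(c,1,0),axis=1))
print('sp top z.1',g(T,[(233,190)],160,220,k,.1),'core top',g(T,[(220,182)],160,220,k,.125),'ball',g(T,[(208,547)],160,220,k,.107))
k=120/600
c=g(S,[(293,112),(530,265),(300,605),(42,440)],380,250,k,.015);print('st sc',c.round(4),c.mean(0), np.linalg.norm(c-np.roll(c,1,0),axis=1))
print('coretop',g(S,[(286,306)],380,250,k,.125),'ball',g(S,[(459,81)],380,250,k,.107),'sp',g(S,[(278,327)],380,250,k,.1))
# box
for p in (T,S):
    for d in masks_of(p,'waste_box')[:1]:
        v,u=np.nonzero(d['mask']); r=cv2.minAreaRect(np.c_[u,v].astype(np.float32)); b=cv2.boxPoints(r); print('box',[ray(p,*q,.09)[:2].round(3) for q in b], ray(p,*r[0],.09)[:2])
E
```

```text
rods top [[ 0.5368 -0.2444]
 [ 0.5429 -0.3012]
 [ 0.486  -0.307 ]
 [ 0.4803 -0.2504]] [ 0.5114024  -0.27572496]
platform top [[ 0.51209088 -0.27700396]]
rods scene [[ 0.4878 -0.3033]
 [ 0.5444 -0.298 ]
 [ 0.5398 -0.2411]
 [ 0.4815 -0.2499]] [ 0.51341145 -0.27307109]
plat sc [[ 0.51334339 -0.27370125]]
base top z.012 [[ 0.56300441 -0.21145941]
 [ 0.40711913 -0.22769771]
 [ 0.42045647 -0.34458123]]
st [[0.574  0.3793]
 [0.5692 0.2513]
 [0.3676 0.2565]
 [0.3719 0.3853]] [0.47069551 0.31812324] [0.20218959 0.12802212 0.20167051 0.12886222]
sp top z.1 [[0.50946334 0.3181575 ]] core top [[0.50846956 0.31772026]] ball [[0.3673032  0.32343113]]
st sc [[0.3704 0.2624]
 [0.375  0.3869]
 [0.5715 0.383 ]
 [0.5732 0.2555]] [0.47250827 0.32197638] [0.20290598 0.1246165  0.19656985 0.127522  ]
coretop [[0.50979614 0.31916497]] ball [[0.36647736 0.32426331]] sp [[0.50774786 0.31894674]]
box [array([ 0.606, -0.027]), array([ 0.767, -0.031]), array([ 0.763, -0.189]), array([ 0.603, -0.181])] [ 0.6838643  -0.10687531]
box [array([ 0.784, -0.177]), array([ 0.614, -0.195]), array([0.629, 0.002]), array([0.79 , 0.009])] [ 0.70690847 -0.08787075]
```

Lift axis is at about (0.512, -0.2745), yaw 5.9°. The spindle is at about (0.509, 0.3185), yaw about -1.7°. Both fits agree with the sizes given. Next is one enlarged crop of the tin candidates, plus a plan helper.

```bash
cat >> h.py <<'E'
def crop(p,n,u0,v0,u1,v1):
    c=p['pixels'][v0:v1,u0:u1,::-1]; s=min(800/(u1-u0),600/(v1-v0)); cv2.imwrite('pics/'+n,cv2.resize(c,None,fx=s,fy=s,interpolation=cv2.INTER_CUBIC))
def pose_of(s): return np.array(s['tool_pos']),R.from_rotvec(s['orientation'])
def down(yaw): # yaw (deg) of tool y axis in world; tool z down
    a=np.radians(yaw); y=np.array([np.cos(a),np.sin(a),0]); z=np.array([0,0,-1.]); return R.from_matrix(np.c_[np.cross(y,z),y,z])
def plan(wps,step=4.0,turn=9.0):
    """wps: (x,y,z,yaw,[step cm]) ; prints tool-frame rows from the current pose (turn about tool z done with the shift)"""
    s=read_state(); p,r=pose_of(s)
    print('now',p.round(4),'yaw',round(np.degrees(np.arctan2(*r.as_matrix()[[1,0],1])),2),'tilt',np.degrees((down(np.degrees(np.arctan2(*r.as_matrix()[[1,0],1]))).inv()*r).as_rotvec()).round(2),'F',np.round(s['force'],1),'op',round(s['opening'],4),'t',round(s['t'],2))
    for w in wps:
        t=np.array(w[:3]);rt=down(w[3]); st=w[4] if len(w)>4 else step
        d=(t-p)*100; rv=(r.inv()*rt).as_rotvec()
        n=max(1,int(np.ceil(np.linalg.norm(d)/st-1e-6)),int(np.ceil(np.degrees(np.linalg.norm(rv))/turn-1e-3)))
        for i in range(n):
            print([float(x) for x in np.round(r.inv().apply(d/n),2)+0.],[float(x) for x in np.round(np.degrees(rv)/n,2)+0.])
            r=r*R.from_rotvec(rv/n)
        print('--',w); p=t;r=rt
E
python3 - <<'E'
from h import *
T=read_camera('top');crop(T,'tins.png',260,210,500,370)
plan([(.3,.5,.28,85),(.509,.3185,.25,90),(.509,.3185,.12,90),(.509,.3185,.089,90,1.5)])
E
```

```text
now [0.1361 0.5844 0.2186] yaw 76.89 tilt [-0. -0.  0.] F [-0.1  0.8 -0.2] op 0.0928 t 2.1
[-3.58, -0.9, -1.23] [0.0, 0.0, -1.62]
[-3.55, -1.0, -1.23] [0.0, 0.0, -1.62]
[-3.52, -1.1, -1.23] [0.0, 0.0, -1.62]
[-3.49, -1.2, -1.23] [0.0, 0.0, -1.62]
[-3.45, -1.3, -1.23] [0.0, 0.0, -1.62]
-- (0.3, 0.5, 0.28, 85)
[-3.2, -2.32, 0.43] [0.0, 0.0, -0.71]
[-3.17, -2.36, 0.43] [0.0, 0.0, -0.71]
[-3.14, -2.4, 0.43] [0.0, 0.0, -0.71]
[-3.11, -2.44, 0.43] [0.0, 0.0, -0.71]
[-3.08, -2.48, 0.43] [0.0, 0.0, -0.71]
[-3.05, -2.52, 0.43] [0.0, 0.0, -0.71]
[-3.02, -2.56, 0.43] [0.0, 0.0, -0.71]
-- (0.509, 0.3185, 0.25, 90)
[0.0, 0.0, 3.25] [0.0, 0.0, 0.0]
[0.0, 0.0, 3.25] [0.0, 0.0, 0.0]
[0.0, 0.0, 3.25] [0.0, 0.0, 0.0]
[0.0, 0.0, 3.25] [0.0, 0.0, 0.0]
-- (0.509, 0.3185, 0.12, 90)
[0.0, 0.0, 1.03] [0.0, 0.0, 0.0]
[0.0, 0.0, 1.03] [0.0, 0.0, 0.0]
[0.0, 0.0, 1.03] [0.0, 0.0, 0.0]
-- (0.509, 0.3185, 0.089, 90, 1.5)
```

View pics/tins.png

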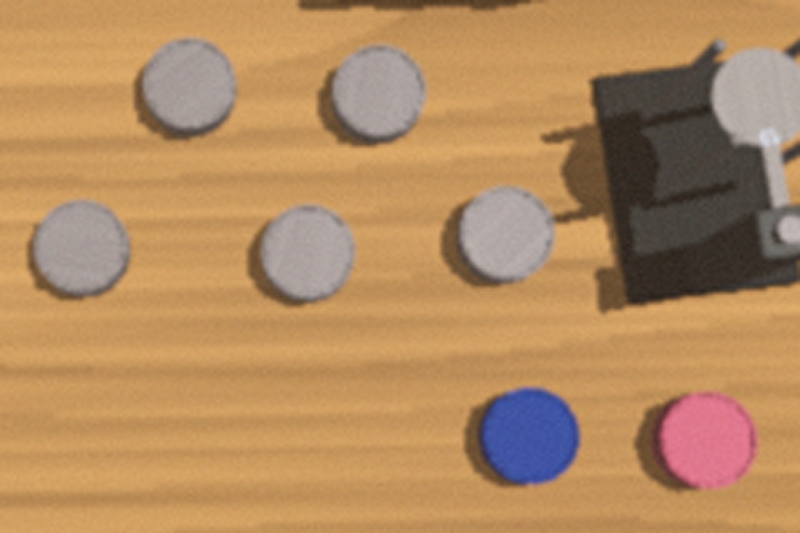

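The five plain steel tins fit the description. The blue (crop 530,437) and pink (707,440) ones stay. Moving to the core.

Emit:
drive_tool(plan=[{"claw": 0,"linear": [-3.6,-0.9,-1.2],"angular": [0,0,-1.6]},{"claw": 0,"linear": [-3.6,-1.0,-1.2],"angular": [0,0,-1.6]},{"claw": 0,"linear": [-3.5,-1.1,-1.2],"angular": [0,0,-1.6]},{"claw": 0,"linear": [-3.5,-1.2,-1.2],"angular": [0,0,-1.6]},{"claw": 0,"linear": [-3.5,-1.3,-1.2],"angular": [0,0,-1.6]},{"claw": 0,"linear": [-3.2,-2.3,0.4],"angular": [0,0,-0.7]},{"claw": 0,"linear": [-3.2,-2.4,0.4],"angular": [0,0,-0.7]},{"claw": 0,"linear": [-3.1,-2.4,0.4],"angular": [0,0,-0.7]},{"claw": 0,"linear": [-3.1,-2.4,0.4],"angular": [0,0,-0.7]},{"claw": 0,"linear": [-3.1,-2.5,0.4],"angular": [0,0,-0.7]},{"claw": 0,"linear": [-3.0,-2.5,0.4],"angular": [0,0,-0.7]},{"claw": 0,"linear": [-3.0,-2.6,0.4],"angular": [0,0,-0.7]}], newtons=20)

```text
t: 3.6
tool_pos: [0.5098, 0.3165, 0.2506]
orientation: [0.005, 3.141, 0.0]
force: [0.2, 0.3, 0.2]
opening: 0.093
```

```bash
python3 - <<'E'
from h import *
W=read_camera('wrist');save(W,'w1.png')
plan([(.509,.3185,.25,90),(.509,.3185,.12,90),(.509,.3185,.089,90,1.5)])
E
```

```text
now [0.5127 0.3129 0.2497] yaw 89.69 tilt [ 0.14 -0.06 -0.  ] F [ 0.2 -2.5 -0.9] op 0.0929 t 3.65
[0.37, 0.56, -0.03] [-0.14, 0.06, -0.31]
-- (0.509, 0.3185, 0.25, 90)
[0.0, 0.0, 3.25] [0.0, 0.0, 0.0]
[0.0, 0.0, 3.25] [0.0, 0.0, 0.0]
[0.0, 0.0, 3.25] [0.0, 0.0, 0.0]
[0.0, 0.0, 3.25] [0.0, 0.0, 0.0]
-- (0.509, 0.3185, 0.12, 90)
[0.0, 0.0, 1.03] [0.0, 0.0, 0.0]
[0.0, 0.0, 1.03] [0.0, 0.0, 0.0]
[0.0, 0.0, 1.03] [0.0, 0.0, 0.0]
-- (0.509, 0.3185, 0.089, 90, 1.5)
```

View pics/w1.png

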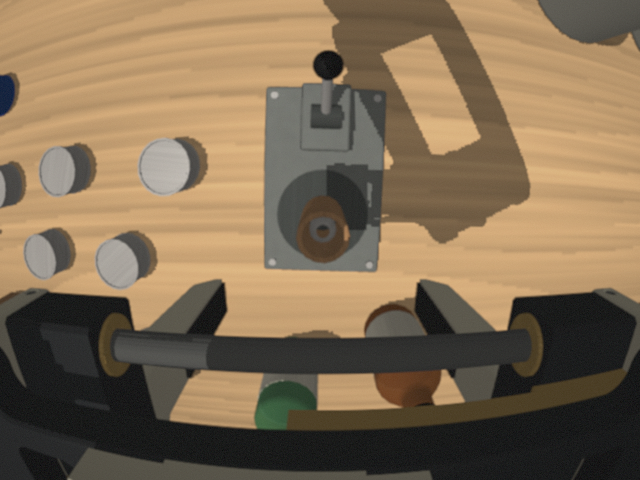

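The wrist view shows the core at (322,230), centred between the fingers in the y direction. I'll let the arm settle, then correct.

Emit:
drive_tool(plan=[{"claw": 0,"linear": [0,0,3],"angular": [0,0,0]},{"claw": 0,"linear": [0,0,3],"angular": [0,0,0]},{"claw": 0,"linear": [0,0,0],"angular": [0,0,0]},{"claw": 0,"linear": [0,0,0],"angular": [0,0,0]}])

```text
t: 4.15
tool_pos: [0.5092, 0.3178, 0.192]
orientation: [0.005, 3.14, 0.001]
force: [-0.5, 0.2, -0.2]
opening: 0.0927
```

```bash
python3 - <<'E'
from h import *
plan([(.509,.3185,.14,90),(.509,.3185,.089,90,1.5)])
E
```

```text
now [0.5092 0.3178 0.192 ] yaw 89.8 tilt [-0.03 -0.06  0.  ] F [-0.5  0.2 -0.2] op 0.0927 t 4.15
[0.01, 0.03, 2.6] [0.02, 0.03, -0.1]
[0.01, 0.03, 2.6] [0.02, 0.03, -0.1]
-- (0.509, 0.3185, 0.14, 90)
[0.0, 0.0, 1.28] [0.0, 0.0, 0.0]
[0.0, 0.0, 1.28] [0.0, 0.0, 0.0]
[0.0, 0.0, 1.28] [0.0, 0.0, 0.0]
[0.0, 0.0, 1.28] [0.0, 0.0, 0.0]
-- (0.509, 0.3185, 0.089, 90, 1.5)
```

Emit:
drive_tool(plan=[{"claw": 0,"linear": [0,0,3.5],"angular": [0,0,0]},{"claw": 0,"linear": [0,0,3.5],"angular": [0,0,0]},{"claw": 0,"linear": [0,0,2],"angular": [0,0,0]},{"claw": 0,"linear": [0,0,1.3],"angular": [0,0,0]},{"claw": 0.3,"linear": [0,0,0],"angular": [0,0,0]},{"claw": 1,"linear": [0,0,0],"angular": [0,0,0]},{"claw": 1,"linear": [0,0,0],"angular": [0,0,0]},{"claw": 1,"linear": [0,0,0],"angular": [0,0,0]},{"claw": 1,"linear": [0,0,0],"angular": [0,0,0]}], newtons=20)

```text
t: 5.28
tool_pos: [0.509, 0.3175, 0.0879]
orientation: [0.006, 3.141, 0.0]
force: [0.5, -0.0, 0.1]
opening: 0.0474
```

Emit:
drive_tool(plan=[{"claw": 1,"linear": [0,0,0],"angular": [0,0,0]},{"claw": 1,"linear": [0,0,0],"angular": [0,0,0]},{"claw": 1,"linear": [0,0,-1],"angular": [0,0,0]},{"claw": 1,"linear": [0,0,-3],"angular": [0,0,0]},{"claw": 1,"linear": [0,0,-4],"angular": [0,0,0]},{"claw": 1,"linear": [0,0,-4],"angular": [0,0,0]},{"claw": 1,"linear": [0,0,-3],"angular": [0,0,0]},{"claw": 1,"linear": [0,0,0],"angular": [0,0,0]},{"claw": 1,"linear": [0,0,0],"angular": [0,0,0]}])

```text
t: 6.4
tool_pos: [0.5085, 0.3172, 0.2366]
orientation: [-0.006, -3.141, 0.001]
force: [-0.2, 0.2, -1.4]
opening: 0.0435
```

```bash
python3 - <<'E'
from h import *
T=read_camera('top');save(T,'t2.png');crop(T,'box2.png',340,120,450,230)
plan([(.70,-.11,.24,90,4),(.70,-.11,.086,90,3)])
E
```

```text
now [0.5081 0.3171 0.2358] yaw 89.79 tilt [0.07 0.13 0.  ] F [ 0.1 -0.3 -0.9] op 0.0438 t 6.45
[-1.61, -3.55, -0.03] [-0.01, -0.01, -0.02]
[-1.61, -3.55, -0.03] [-0.01, -0.01, -0.02]
[-1.61, -3.55, -0.03] [-0.01, -0.01, -0.02]
[-1.61, -3.55, -0.03] [-0.01, -0.01, -0.02]
[-1.61, -3.55, -0.03] [-0.01, -0.01, -0.02]
[-1.61, -3.56, -0.03] [-0.01, -0.01, -0.02]
[-1.61, -3.56, -0.03] [-0.01, -0.01, -0.02]
[-1.6, -3.56, -0.03] [-0.01, -0.01, -0.02]
[-1.6, -3.56, -0.03] [-0.01, -0.01, -0.02]
[-1.6, -3.56, -0.03] [-0.01, -0.01, -0.02]
[-1.6, -3.56, -0.03] [-0.01, -0.01, -0.02]
[-1.6, -3.56, -0.03] [-0.01, -0.01, -0.02]
-- (0.7, -0.11, 0.24, 90, 4)
[0.0, 0.0, 2.57] [0.0, 0.0, 0.0]
[0.0, 0.0, 2.57] [0.0, 0.0, 0.0]
[0.0, 0.0, 2.57] [0.0, 0.0, 0.0]
[0.0, 0.0, 2.57] [0.0, 0.0, 0.0]
[0.0, 0.0, 2.57] [0.0, 0.0, 0.0]
[0.0, 0.0, 2.57] [0.0, 0.0, 0.0]
-- (0.7, -0.11, 0.086, 90, 3)
```

View pics/t2.png

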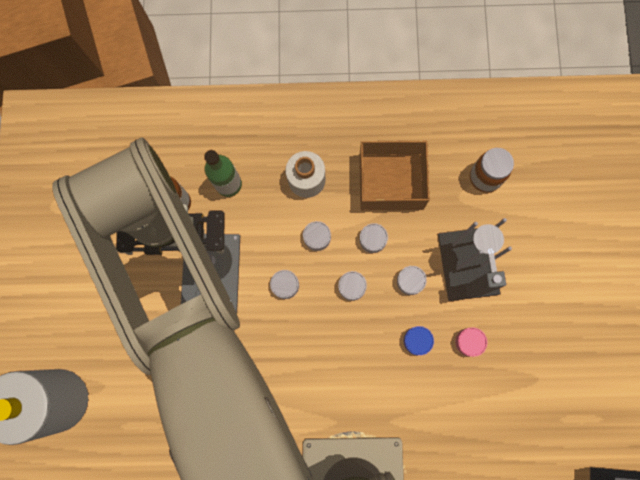

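View pics/box2.png

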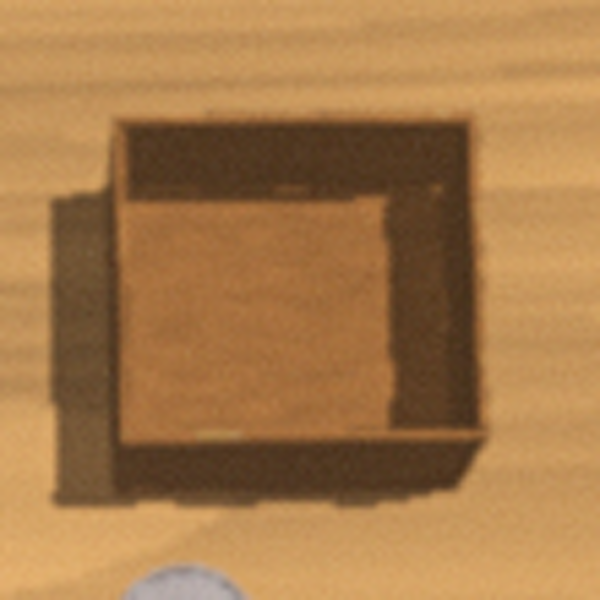

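Emit:
drive_tool(plan=[{"claw": 1,"linear": [-1.5,-3.0,-0.4],"angular": [0,0,0]},{"claw": 1,"linear": [-1.6,-3.6,0],"angular": [0,0,0]},{"claw": 1,"linear": [-1.6,-3.6,0],"angular": [0,0,0]},{"claw": 1,"linear": [-1.6,-3.6,0],"angular": [0,0,0]},{"claw": 1,"linear": [-1.6,-3.6,0],"angular": [0,0,0]},{"claw": 1,"linear": [-1.6,-3.6,0],"angular": [0,0,0]},{"claw": 1,"linear": [-1.6,-3.6,0],"angular": [0,0,0]},{"claw": 1,"linear": [-1.6,-3.6,0],"angular": [0,0,0]},{"claw": 1,"linear": [-1.6,-3.6,0],"angular": [0,0,0]},{"claw": 1,"linear": [-1.6,-3.6,0],"angular": [0,0,0]},{"claw": 1,"linear": [-1.5,-3.6,0],"angular": [0,0,0]},{"claw": 1,"linear": [-1.5,-3.6,0],"angular": [0,0,0]}])

```text
t: 7.95
tool_pos: [0.6958, -0.1102, 0.239]
orientation: [-0.006, -3.138, -0.001]
force: [0.2, -0.5, 0.0]
opening: 0.0437
```

```bash
python3 - <<'E'
from h import *
S=read_camera('scene');save(S,'s2.png');T=read_camera('top')
for a,b in [(115,122),(472,120),(487,437),(120,440),(298,280)]: print(ray(T,340+a*110/600-.5,120+b*110/600-.5,.09).round(3))
plan([(.70,-.11,.24,90,4),(.70,-.11,.086,90,3)])
E
```

```text
[ 0.762 -0.034  0.09 ]
[ 0.76  -0.182  0.09 ]
[ 0.624 -0.182  0.09 ]
[ 0.626 -0.033  0.09 ]
[ 0.692 -0.107  0.09 ]
now [ 0.6958 -0.1132  0.2384] yaw 89.57 tilt [0.03 0.23 0.  ] F [-0.  -0.1 -0.8] op 0.0436 t 8.05
[-0.42, 0.32, -0.17] [-0.02, -0.23, -0.43]
-- (0.7, -0.11, 0.24, 90, 4)
[0.0, 0.0, 2.57] [0.0, 0.0, 0.0]
[0.0, 0.0, 2.57] [0.0, 0.0, 0.0]
[0.0, 0.0, 2.57] [0.0, 0.0, 0.0]
[0.0, 0.0, 2.57] [0.0, 0.0, 0.0]
[0.0, 0.0, 2.57] [0.0, 0.0, 0.0]
[0.0, 0.0, 2.57] [0.0, 0.0, 0.0]
-- (0.7, -0.11, 0.086, 90, 3)
```

View pics/s2.png

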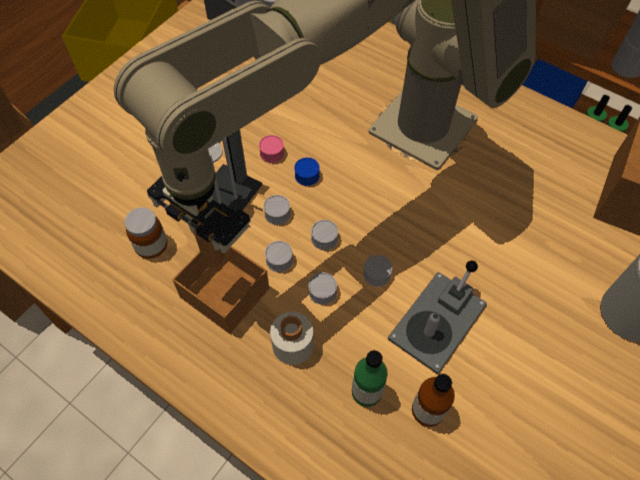

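The core is held over the box, and the spindle is bare at scene (434,325). Lowering it in.

Emit:
drive_tool(plan=[{"claw": 1,"linear": [0.2,0.5,2],"angular": [0,-0.2,0]},{"claw": 1,"linear": [0,0,3],"angular": [0,0,0]},{"claw": 1,"linear": [0,0,3],"angular": [0,0,0]},{"claw": 1,"linear": [0,0,3],"angular": [0,0,0]},{"claw": 1,"linear": [0,0,2.5],"angular": [0,0,0]},{"claw": 1,"linear": [0,0,1.5],"angular": [0,0,0]},{"claw": 1,"linear": [0,0,0.6],"angular": [0,0,0]},{"claw": 1,"linear": [0,0,0],"angular": [0,0,0]},{"claw": 1,"linear": [0,0,0],"angular": [0,0,0]}])

```text
t: 9.18
tool_pos: [0.6957, -0.1044, 0.0871]
orientation: [0.006, 3.136, -0.001]
force: [0.2, -0.4, -0.6]
opening: 0.0433
```

Emit:
drive_tool(plan=[{"claw": 1,"linear": [0,0,0.4],"angular": [0,0,0]},{"claw": 1,"linear": [0,0,0.3],"angular": [0,0,0]},{"claw": 1,"linear": [0,0,0],"angular": [0,0,0]},{"claw": 0.35,"linear": [0,0,0],"angular": [0,0,0]},{"claw": 0.35,"linear": [0,0,0],"angular": [0,0,0]},{"claw": 0.35,"linear": [0,0,0],"angular": [0,0,0]},{"claw": 0.35,"linear": [0,0,0],"angular": [0,0,0]},{"claw": 0.35,"linear": [0,0,-2],"angular": [0,0,0]},{"claw": 0.35,"linear": [0,0,-3],"angular": [0,0,0]},{"claw": 0.35,"linear": [0,0,-4],"angular": [0,0,0]},{"claw": 0.0,"linear": [0,0,-4],"angular": [0,0,0]},{"claw": 0.0,"linear": [0,0,-1],"angular": [0,0,0]}])

```text
t: 10.68
tool_pos: [0.6964, -0.1047, 0.2249]
orientation: [0.006, 3.13, -0.003]
force: [0.1, 0.2, 0.5]
opening: 0.076
```

```bash
python3 - <<'E'
from h import *
S=read_camera('scene');crop(S,'s3.png',160,200,340,370)
roll=lambda x,y:[cyl(x,y,.045,0,.08),cyl(x,y,.022,.08,.11)]
for n in ['scene','top']:
    p=read_camera(n)
    for d in masks_of(p,'roll')[:1]:
        k=d['mask']; v,u=np.nonzero(k); x,s=fit(p,k,roll,list(ray(p,u.mean(),v.mean(),.055)[:2])); print(n,x.round(4),round(s,3))
plan([(.7055,.095,.22,90,4),(.7055,.095,.085,90,3)])
E
```

```text
scene [0.7042 0.0964] 0.925
top [0.7038 0.0937] 0.961
now [ 0.6934 -0.1041  0.2165] yaw 89.79 tilt [-0.04 -0.03  0.  ] F [-0.1  0.5  0.5] op 0.0922 t 10.93
[-0.23, 3.98, -0.07] [0.01, 0.01, -0.04]
[-0.23, 3.98, -0.07] [0.01, 0.01, -0.04]
[-0.23, 3.98, -0.07] [0.01, 0.01, -0.04]
[-0.24, 3.98, -0.07] [0.01, 0.01, -0.04]
[-0.24, 3.98, -0.07] [0.01, 0.01, -0.04]
-- (0.7055, 0.095, 0.22, 90, 4)
[0.0, 0.0, 2.7] [0.0, 0.0, 0.0]
[0.0, 0.0, 2.7] [0.0, 0.0, 0.0]
[0.0, 0.0, 2.7] [0.0, 0.0, 0.0]
[0.0, 0.0, 2.7] [0.0, 0.0, 0.0]
[0.0, 0.0, 2.7] [0.0, 0.0, 0.0]
-- (0.7055, 0.095, 0.085, 90, 3)
```

View pics/s3.png

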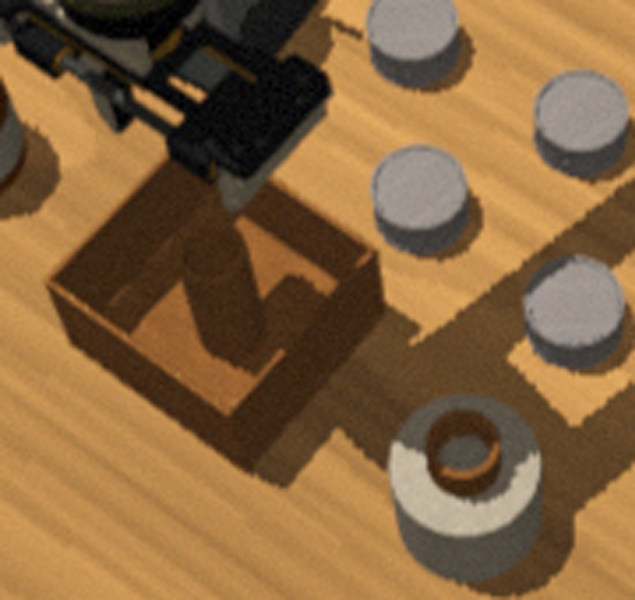

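The core stands in the box at crop (225,300). The roll is at (.704,.095). Going for the roll.

Emit:
drive_tool(plan=[{"claw": 0,"linear": [-0.2,4.0,-0.2],"angular": [0,0,0]},{"claw": 0,"linear": [-0.2,4.0,0],"angular": [0,0,0]},{"claw": 0,"linear": [-0.2,4.0,0],"angular": [0,0,0]},{"claw": 0,"linear": [-0.2,4.0,0],"angular": [0,0,0]},{"claw": 0,"linear": [-0.2,3.9,0],"angular": [0,0,0]},{"claw": 0,"linear": [0,0,3],"angular": [0,0,0]},{"claw": 0,"linear": [0,0,3],"angular": [0,0,0]},{"claw": 0,"linear": [0,0,2],"angular": [0,0,0]},{"claw": 0,"linear": [0,0,0],"angular": [0,0,0]},{"claw": 0,"linear": [0,0,0],"angular": [0,0,0]}])

```text
t: 12.18
tool_pos: [0.7059, 0.0945, 0.1417]
orientation: [0.006, 3.137, 0.0]
force: [-0.1, -0.2, 0.5]
opening: 0.0932
```

```bash
python3 - <<'E'
from h import *
plan([(.704,.095,.085,90,2)])
E
```

```text
now [0.7059 0.0945 0.1417] yaw 89.77 tilt [-0.   -0.26  0.  ] F [-0.1 -0.2  0.5] op 0.0932 t 12.18
[0.07, 0.02, 1.89] [0.0, 0.09, -0.08]
[0.07, 0.02, 1.89] [0.0, 0.09, -0.08]
[0.07, 0.02, 1.89] [0.0, 0.09, -0.08]
-- (0.704, 0.095, 0.085, 90, 2)
```

Emit:
drive_tool(plan=[{"claw": 0,"linear": [0.2,0,2],"angular": [0,0.1,-0.2]},{"claw": 0,"linear": [0,0,2],"angular": [0,0.1,0]},{"claw": 0,"linear": [0,0,1.6],"angular": [0,0,0]},{"claw": 0.35,"linear": [0,0,0],"angular": [0,0,0]},{"claw": 0.45,"linear": [0,0,0],"angular": [0,0,0]},{"claw": 1,"linear": [0,0,0],"angular": [0,0,0]},{"claw": 1,"linear": [0,0,0],"angular": [0,0,0]},{"claw": 1,"linear": [0,0,0],"angular": [0,0,0]},{"claw": 1,"linear": [0,0,0],"angular": [0,0,0]},{"claw": 1,"linear": [0,0,0],"angular": [0,0,0]}], newtons=50)

```text
t: 13.42
tool_pos: [0.7037, 0.0945, 0.085]
orientation: [0.001, 3.141, -0.0]
force: [0.1, -1.3, 1.9]
opening: 0.0434
```

Emit:
drive_tool(plan=[{"claw": 1,"linear": [0,0,-1],"angular": [0,0,0]},{"claw": 1,"linear": [0,0,-2.5],"angular": [0,0,0]},{"claw": 1,"linear": [0,0,-3.5],"angular": [0,0,0]},{"claw": 1,"linear": [0,0,-3.5],"angular": [0,0,0]},{"claw": 1,"linear": [0,0,-3],"angular": [0,0,0]},{"claw": 1,"linear": [1,0,-1],"angular": [0,0,0]},{"claw": 1,"linear": [3,0,0],"angular": [0,0,0]},{"claw": 1,"linear": [3,0,0],"angular": [0,0,0]},{"claw": 1,"linear": [3,1,0],"angular": [0,0,0]},{"claw": 1,"linear": [3,2,0],"angular": [0,0,0]},{"claw": 1,"linear": [0,0,0],"angular": [0,0,0]}])

```text
t: 14.8
tool_pos: [0.5706, 0.1261, 0.2284]
orientation: [0.003, -3.139, -0.0]
force: [0.4, -0.3, -3.4]
opening: 0.0437
```

```bash
python3 - <<'E'
from h import *
S=read_camera('scene');crop(S,'s4.png',380,250,500,370);save(S,'s4f.png')
T=read_camera('top');crop(T,'t4.png',160,220,260,330)
plan([(.509,.3185,.23,90,3.5)])
E
```

```text
now [0.5727 0.1248 0.2289] yaw 90.03 tilt [0.02 0.05 0.  ] F [ 0.  -0.4 -3.2] op 0.0432 t 14.9
[1.06, 3.23, -0.02] [0.0, -0.01, 0.01]
[1.06, 3.23, -0.02] [0.0, -0.01, 0.01]
[1.06, 3.23, -0.02] [0.0, -0.01, 0.01]
[1.06, 3.23, -0.02] [0.0, -0.01, 0.01]
[1.06, 3.23, -0.02] [0.0, -0.01, 0.01]
[1.06, 3.23, -0.02] [0.0, -0.01, 0.01]
-- (0.509, 0.3185, 0.23, 90, 3.5)
```

View pics/s4.png

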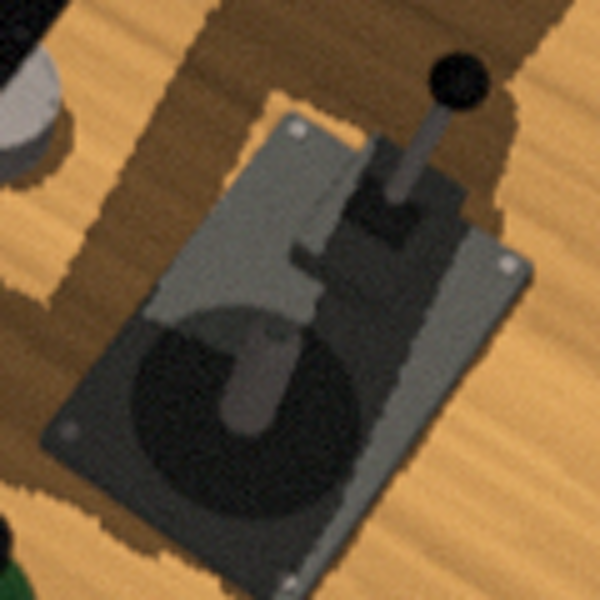

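View pics/t4.png

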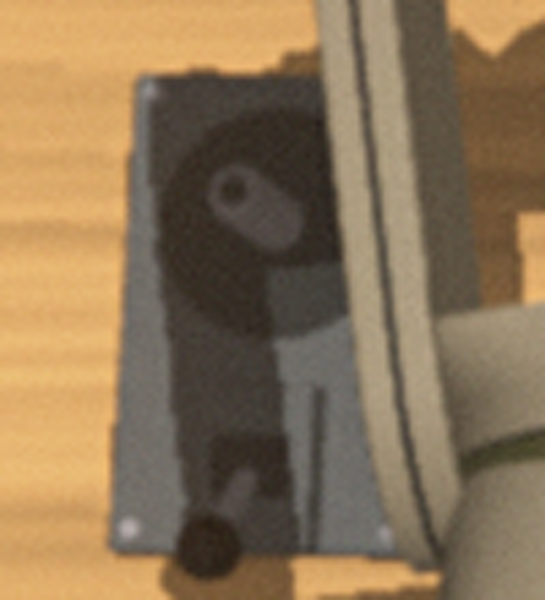

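View pics/s4f.png

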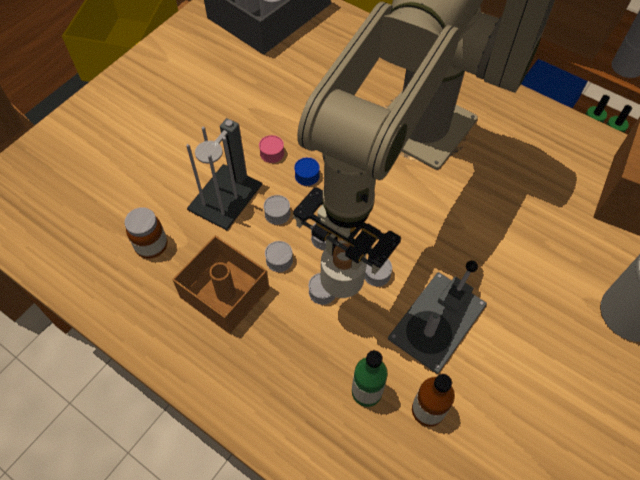

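```bash
python3 - <<'E'
from h import *
S=read_camera('scene');T=read_camera('top')
k=110/600
for z,pts in ((.0155,[(276,223)]),(.1,[(235,190)])):
  for a,b in pts: print('T',z,ray(T,160+a*k-.5,220+b*k-.5,z)[:2].round(4))
k=.2
for z,a,b in ((.0155,247,412),(.1,275,330)): print('S',z,ray(S,380+a*k-.5,250+b*k-.5,z)[:2].round(4))
E
```

```text
T 0.0155 [0.5093 0.3185]
T 0.1 [0.5094 0.3174]
S 0.0155 [0.51   0.3207]
S 0.1 [0.5096 0.3186]
```

Emit:
drive_tool(plan=[{"claw": 1,"linear": [1.1,3.0,0],"angular": [0,0,0]},{"claw": 1,"linear": [1.1,3.2,0],"angular": [0,0,0]},{"claw": 1,"linear": [1.1,3.2,0],"angular": [0,0,0]},{"claw": 1,"linear": [1.1,3.2,0],"angular": [0,0,0]},{"claw": 1,"linear": [1.1,3.2,0],"angular": [0,0,0]},{"claw": 1,"linear": [0.9,3.2,0],"angular": [0,0,0]},{"claw": 1,"linear": [0,0,0],"angular": [0,0,0]},{"claw": 1,"linear": [0,0,0],"angular": [0,0,0]}])

```text
t: 16.0
tool_pos: [0.51, 0.3141, 0.2292]
orientation: [-0.001, -3.141, 0.001]
force: [-0.1, -1.0, -3.3]
opening: 0.0437
```

```bash
python3 - <<'E'
from h import *
S=read_camera('scene');crop(S,'s5.png',380,230,500,370)
T=read_camera('top');crop(T,'t5.png',160,220,260,330)
plan([(.509,.3185,.10,90,3.5)])
E
```

```text
now [0.5101 0.3137 0.2294] yaw 89.92 tilt [0.03 0.01 0.  ] F [ 0.9 -0.8 -1.9] op 0.0435 t 16.1
[0.03, 0.12, 3.24] [-0.01, 0.0, -0.02]
[0.03, 0.12, 3.24] [-0.01, 0.0, -0.02]
[0.03, 0.12, 3.24] [-0.01, 0.0, -0.02]
[0.03, 0.12, 3.24] [-0.01, 0.0, -0.02]
-- (0.509, 0.3185, 0.1, 90, 3.5)
```

View pics/s5.png

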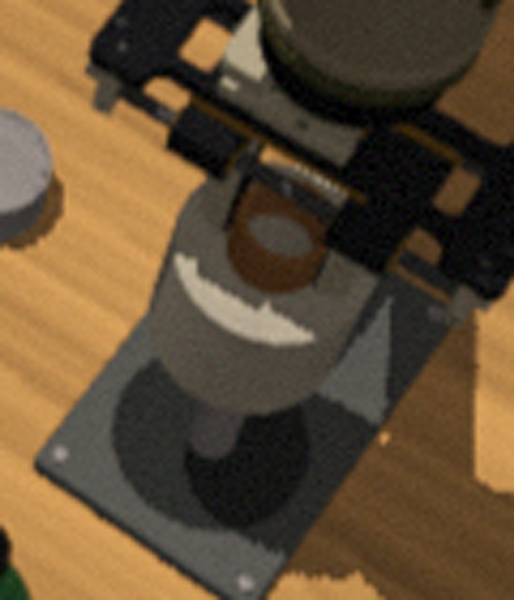

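Spindle estimate is (.5095,.3187). The roll is held upright over it. Correcting y by +5 mm and lowering while watching the force.

Emit:
drive_tool(plan=[{"claw": 1,"linear": [0.1,0.5,1],"angular": [0,0,0]},{"claw": 1,"linear": [0,0,1],"angular": [0,0,0]},{"claw": 1,"linear": [0,0,1],"angular": [0,0,0]},{"claw": 1,"linear": [0,0,0],"angular": [0,0,0]},{"claw": 1,"linear": [0,0,0],"angular": [0,0,0]}])

```text
t: 16.73
tool_pos: [0.5085, 0.3198, 0.1997]
orientation: [0.0, 3.142, -0.0]
force: [0.2, 0.6, -2.8]
opening: 0.0436
```

Emit:
drive_tool(plan=[{"claw": 1,"linear": [0,0,0.5],"angular": [0,0,0]},{"claw": 1,"linear": [0,0,0.5],"angular": [0,0,0]},{"claw": 1,"linear": [0,0,0.5],"angular": [0,0,0]},{"claw": 1,"linear": [0,0,0.5],"angular": [0,0,0]},{"claw": 1,"linear": [0,0,0],"angular": [0,0,0]}])

```text
t: 17.35
tool_pos: [0.5081, 0.3196, 0.1789]
orientation: [-0.0, -3.14, 0.001]
force: [-0.2, -0.2, -3.0]
opening: 0.0438
```

Bottom is now at about 0.094, below the tip, with no contact force. Continuing down.

Emit:
drive_tool(plan=[{"claw": 1,"linear": [-0.1,-0.1,0.8],"angular": [0,0,0]},{"claw": 1,"linear": [0,0,0.8],"angular": [0,0,0]},{"claw": 1,"linear": [0,0,0.8],"angular": [0,0,0]},{"claw": 1,"linear": [0,0,0.8],"angular": [0,0,0]},{"claw": 1,"linear": [0,0,0.8],"angular": [0,0,0]},{"claw": 1,"linear": [0,0,0],"angular": [0,0,0]}])

```text
t: 18.1
tool_pos: [0.5089, 0.3185, 0.1385]
orientation: [-0.0, -3.14, 0.001]
force: [1.0, -0.9, -2.7]
opening: 0.0434
```

Emit:
drive_tool(plan=[{"claw": 1,"linear": [0,0,0.8],"angular": [0,0,0]},{"claw": 1,"linear": [0,0,0.8],"angular": [0,0,0]},{"claw": 1,"linear": [0,0,0.8],"angular": [0,0,0]},{"claw": 1,"linear": [0,0,0.6],"angular": [0,0,0]},{"claw": 1,"linear": [0,0,0.5],"angular": [0,0,0]},{"claw": 1,"linear": [0,0,0],"angular": [0,0,0]},{"claw": 1,"linear": [0,0,0],"angular": [0,0,0]}])

```text
t: 18.98
tool_pos: [0.5097, 0.3189, 0.105]
orientation: [0.0, 3.141, 0.0]
force: [-0.0, -0.6, -3.3]
opening: 0.0434
```

Emit:
drive_tool(plan=[{"claw": 1,"linear": [0,0,0.3],"angular": [0,0,0]},{"claw": 1,"linear": [0,0,0.2],"angular": [0,0,0]},{"claw": 1,"linear": [0,0,0],"angular": [0,0,0]},{"claw": 1,"linear": [0,0,0],"angular": [0,0,0]}])

```text
t: 19.48
tool_pos: [0.5097, 0.3188, 0.1]
orientation: [0.0, 3.141, 0.0]
force: [-0.5, -1.4, 2.4]
opening: 0.0438
```

Contact at TCP 0.100, which puts the roll's underside at the plate. Releasing and rising.

Emit:
drive_tool(plan=[{"claw": 0.35,"linear": [0,0,0],"angular": [0,0,0]},{"claw": 0.35,"linear": [0,0,0],"angular": [0,0,0]},{"claw": 0.35,"linear": [0,0,0],"angular": [0,0,0]},{"claw": 0.35,"linear": [0,0,0],"angular": [0,0,0]},{"claw": 0.35,"linear": [0,0,-2],"angular": [0,0,0]},{"claw": 0,"linear": [0,0,-3],"angular": [0,0,0]},{"claw": 0,"linear": [0,0,-4],"angular": [0,0,0]},{"claw": 0,"linear": [1.5,-3,-2],"angular": [0,0,0]},{"claw": 0,"linear": [2,-4,0],"angular": [0,0,0]},{"claw": 0,"linear": [2,-4,0],"angular": [0,0,0]},{"claw": 0,"linear": [0,0,0],"angular": [0,0,0]}])

```text
t: 20.85
tool_pos: [0.4539, 0.207, 0.2113]
orientation: [0.003, 3.14, 0.0]
force: [-0.1, 0.1, 1.0]
opening: 0.0932
```

```bash
python3 - <<'E'
from h import *
p=read_camera('scene');crop(p,'s6.png',360,230,500,370)
roll=lambda x,y:[cyl(x,y,.045,.015,.095),cyl(x,y,.022,.095,.125)]
for d in masks_of(p,'roll')[:1]:
        k=d['mask']; v,u=np.nonzero(k); x,s=fit(p,k,roll,list(ray(p,u.mean(),v.mean(),.07)[:2])); print(x.round(4),round(s,3))
tin=lambda x,y:[cyl(x,y,.032,0,.036)]
for n in ('scene','top'):
  p=read_camera(n)
  for d in masks_of(p,'tin1'):
    k=d['mask']; v,u=np.nonzero(k); X=ray(p,u.mean(),v.mean(),.025); x,s=fit(p,k,tin,list(X[:2])); print(n,x.round(4),round(s,3),round(d['p'],2))
plan([(.45,.147,.12,90)])
E
```

```text
[0.5099 0.3197] 0.971
scene [ 0.3151 -0.2672] 0.957 0.92
scene [0.4516 0.148 ] 0.962 0.86
scene [ 0.554  -0.0584] 0.873 0.85
scene [ 0.32   -0.1496] 0.96 0.85
scene [ 0.4445 -0.0055] 0.924 0.74
scene [0.5626 0.0733] 0.949 0.73
scene [ 0.4557 -0.1419] 0.959 0.6
scene [ 0.7312 -0.1494] 0.171 0.51
top [ 0.3136 -0.2709] 0.951 0.87
top [0.5621 0.0706] 0.95 0.82
top [ 0.4441 -0.0086] 0.937 0.76
top [ 0.4538 -0.1428] 0.931 0.76
top [0.4503 0.1436] 0.621 0.67
top [ 0.3185 -0.1533] 0.964 0.65
now [0.4549 0.2095 0.21  ] yaw 90.04 tilt [-0.01 -0.02  0.  ] F [ 0.4  0.5 -0.5] op 0.0931 t 21.15
[0.17, -2.08, 3.0] [0.0, 0.01, 0.01]
[0.16, -2.08, 3.0] [0.0, 0.01, 0.01]
[0.16, -2.08, 3.0] [0.0, 0.01, 0.01]
-- (0.45, 0.147, 0.12, 90)
```

View pics/s6.png

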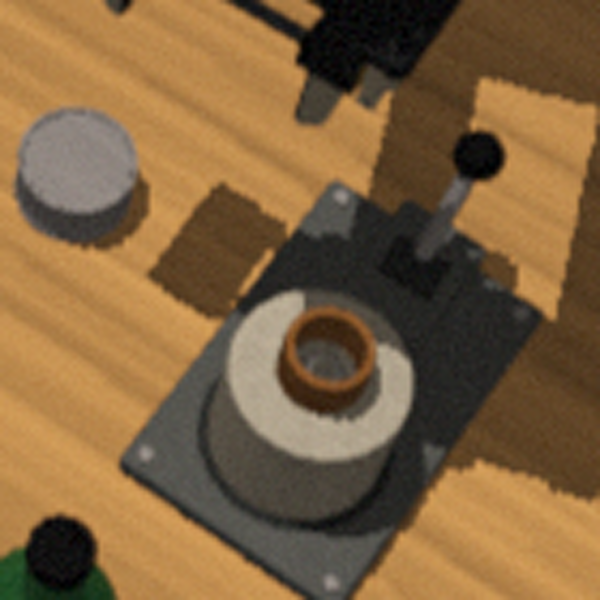

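The roll is seated: fit (.510,.320), IoU 0.97. Next is the first tin at (.451,.147). I'll squeeze it in two directions to centre it.

Emit:
drive_tool(plan=[{"claw": 0,"linear": [0.1,-2.1,3],"angular": [0,0,0]},{"claw": 0,"linear": [0.2,-2.1,3],"angular": [0,0,0]},{"claw": 0,"linear": [0.1,-2.0,3],"angular": [0,0,0]},{"claw": 0,"linear": [0,0,3.5],"angular": [0,0,0]},{"claw": 0,"linear": [0,0,3.5],"angular": [0,0,0]},{"claw": 0,"linear": [0,0,2.5],"angular": [0,0,0]},{"claw": 0,"linear": [0,0,1.5],"angular": [0,0,0]},{"claw": 0.2,"linear": [0,0,0],"angular": [0,0,0]},{"claw": 0.4,"linear": [0,0,0],"angular": [0,0,0]},{"claw": 0.4,"linear": [0,0,0],"angular": [0,0,0]},{"claw": 0.4,"linear": [0,0,0],"angular": [0,0,0]}], newtons=10)

```text
t: 22.52
tool_pos: [0.4515, 0.1469, 0.0108]
orientation: [0.0, 3.14, 0.0]
force: [0.2, 0.1, 4.5]
opening: 0.0638
```

Emit:
drive_tool(plan=[{"claw": 0,"linear": [0,0,0],"angular": [0,0,0]},{"claw": 0,"linear": [0,0,0],"angular": [0,0,0]},{"claw": 0,"linear": [0,0,0],"angular": [0,0,10]},{"claw": 0,"linear": [0,0,0],"angular": [0,0,10]},{"claw": 0,"linear": [0,0,0],"angular": [0,0,10]},{"claw": 0,"linear": [0,0,0],"angular": [0,0,10]},{"claw": 0,"linear": [0,0,0],"angular": [0,0,10]},{"claw": 0,"linear": [0,0,0],"angular": [0,0,10]},{"claw": 0,"linear": [0,0,0],"angular": [0,0,10]},{"claw": 0,"linear": [0,0,0],"angular": [0,0,10]},{"claw": 0,"linear": [0,0,0],"angular": [0,0,10]},{"claw": 0,"linear": [0,0,0],"angular": [0,0,0]}])

```text
t: 24.02
tool_pos: [0.4503, 0.1467, 0.0095]
orientation: [-2.22, -2.222, 0.0]
force: [0.1, 0.4, 0.5]
opening: 0.0927
```

Emit:
drive_tool(plan=[{"claw": 0.4,"linear": [0,0,0],"angular": [0,0,0]},{"claw": 0.4,"linear": [0,0,0],"angular": [0,0,0]},{"claw": 0.4,"linear": [0,0,0],"angular": [0,0,0]},{"claw": 0.4,"linear": [0,0,0],"angular": [0,0,0]},{"claw": 0.4,"linear": [0,0,0],"angular": [0,0,0]}], newtons=20)

```text
t: 24.65
tool_pos: [0.4505, 0.1468, 0.0096]
orientation: [2.221, 2.222, -0.0]
force: [0.1, -1.0, -0.8]
opening: 0.064
```

```bash
python3 - <<'E'
from h import *
plan([(.45,.147,.3,0),(.5125,-.2745,.32,96)])
E
```

```text
now [0.4505 0.1468 0.0096] yaw 0.01 tilt [ 0. -0. -0.] F [ 0.1 -1.  -0.8] op 0.064 t 24.65
[0.0, -0.01, -3.63] [0.0, 0.0, 0.0]
[0.0, -0.01, -3.63] [0.0, 0.0, 0.0]
[0.0, -0.01, -3.63] [0.0, 0.0, 0.0]
[0.0, -0.01, -3.63] [0.0, 0.0, 0.0]
[0.0, -0.01, -3.63] [0.0, 0.0, 0.0]
[0.0, -0.01, -3.63] [0.0, 0.0, 0.0]
[0.0, -0.01, -3.63] [0.0, 0.0, 0.0]
[0.0, -0.01, -3.63] [0.0, 0.0, 0.0]
-- (0.45, 0.147, 0.3, 0)
[-3.83, 0.57, -0.18] [0.0, 0.0, -8.73]
[-3.87, -0.02, -0.18] [0.0, 0.0, -8.73]
[-3.83, -0.61, -0.18] [0.0, 0.0, -8.73]
[-3.69, -1.18, -0.18] [0.0, 0.0, -8.73]
[-3.47, -1.73, -0.18] [0.0, 0.0, -8.73]
[-3.17, -2.23, -0.18] [0.0, 0.0, -8.73]
[-2.79, -2.69, -0.18] [0.0, 0.0, -8.73]
[-2.35, -3.08, -0.18] [0.0, 0.0, -8.73]
[-1.86, -3.4, -0.18] [0.0, 0.0, -8.73]
[-1.32, -3.64, -0.18] [0.0, 0.0, -8.73]
[-0.75, -3.8, -0.18] [0.0, 0.0, -8.73]
-- (0.5125, -0.2745, 0.32, 96)
```

Emit:
drive_tool(plan=[{"claw": 0.4,"linear": [0,0,-1],"angular": [0,0,0]},{"claw": 0.4,"linear": [0,0,-3],"angular": [0,0,0]},{"claw": 0.4,"linear": [0,0,-4],"angular": [0,0,0]},{"claw": 0.4,"linear": [0,0,-4],"angular": [0,0,0]},{"claw": 0.4,"linear": [0,0,-4],"angular": [0,0,0]},{"claw": 0.4,"linear": [0,0,-4],"angular": [0,0,0]},{"claw": 0.4,"linear": [0,0,-4],"angular": [0,0,0]},{"claw": 0.4,"linear": [0,0,-4],"angular": [0,0,0]},{"claw": 0.4,"linear": [0,0,-2],"angular": [0,0,0]}])

```text
t: 25.78
tool_pos: [0.451, 0.1469, 0.3126]
orientation: [2.22, 2.22, 0.005]
force: [0.6, 0.0, -2.0]
opening: 0.0636
```

Emit:
drive_tool(plan=[{"claw": 0.4,"linear": [-3.8,0.6,0],"angular": [0,0,-8.7]},{"claw": 0.4,"linear": [-3.9,0,0],"angular": [0,0,-8.7]},{"claw": 0.4,"linear": [-3.8,-0.6,0],"angular": [0,0,-8.7]},{"claw": 0.4,"linear": [-3.7,-1.2,0],"angular": [0,0,-8.7]},{"claw": 0.4,"linear": [-3.5,-1.7,0],"angular": [0,0,-8.7]},{"claw": 0.4,"linear": [-3.2,-2.2,0],"angular": [0,0,-8.7]},{"claw": 0.4,"linear": [-2.8,-2.7,0],"angular": [0,0,-8.7]},{"claw": 0.4,"linear": [-2.4,-3.1,0],"angular": [0,0,-8.7]},{"claw": 0.4,"linear": [-1.9,-3.4,0],"angular": [0,0,-8.7]},{"claw": 0.4,"linear": [-1.3,-3.6,0],"angular": [0,0,-8.7]},{"claw": 0.4,"linear": [-0.7,-3.8,0],"angular": [0,0,-9]},{"claw": 0.4,"linear": [0,0,0],"angular": [0,0,0]}])

```text
t: 27.28
tool_pos: [0.5126, -0.2772, 0.3079]
orientation: [0.162, -3.135, -0.002]
force: [-0.1, 0.2, -1.9]
opening: 0.064
```

Emit:
drive_tool(plan=[{"claw": 0.4,"linear": [0,0,0],"angular": [0,0,0]}])

```text
t: 27.4
tool_pos: [0.513, -0.2746, 0.3088]
orientation: [0.161, -3.136, -0.002]
force: [-0.1, 0.8, -2.3]
opening: 0.0637
```

```bash
python3 - <<'E'
from h import *
W=read_camera('wrist');save(W,'w7.png')
S=read_camera('scene');crop(S,'s7.png',160,80,280,240)
T=read_camera('top');crop(T,'t7.png',400,160,540,310)
plan([(.5125,-.2745,.27,96)])
print(W['xyz'],W['attitude'])
E
```

```text
now [ 0.5135 -0.2741  0.3097] yaw 96.0 tilt [-0.01  0.   -0.  ] F [-0.5  0.6 -1.6] op 0.0638 t 27.55
[0.1, -0.03, 3.97] [0.01, 0.0, 0.0]
-- (0.5125, -0.2745, 0.27, 96)
[ 0.44537581 -0.28199899  0.47567308] [-0.18788679 -0.20977831  1.66388855]
```

View pics/w7.png

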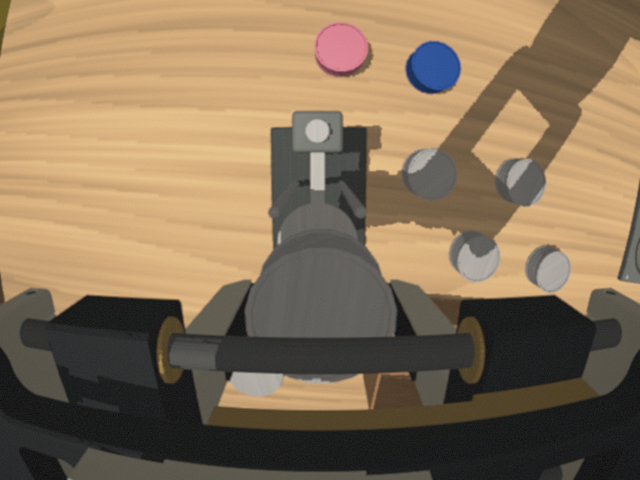

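View pics/s7.png

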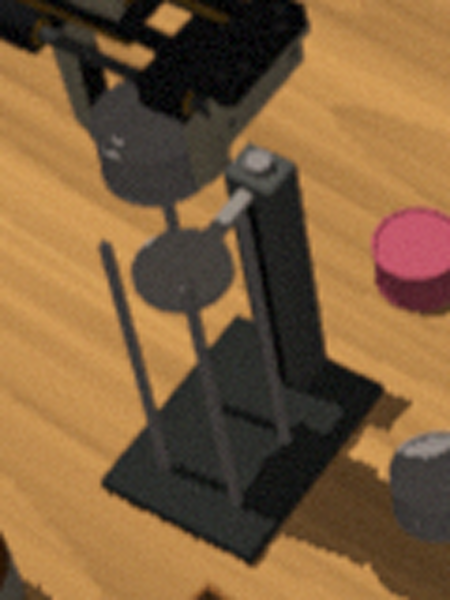

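View pics/t7.png

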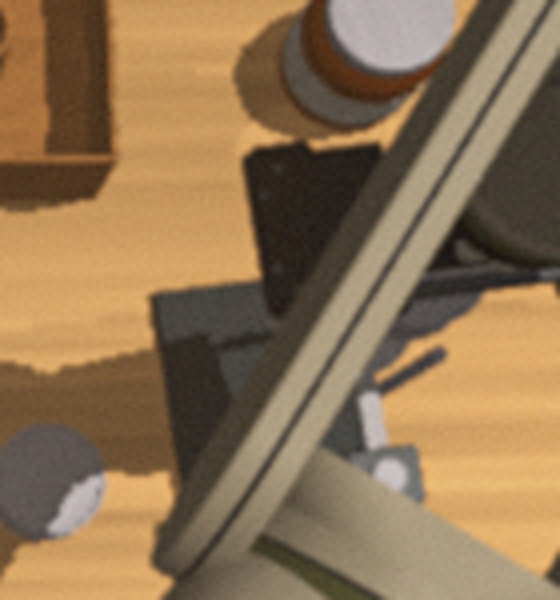

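```bash
cat >> h.py <<'E'
def wray(p,u,v,z):
    K=p['K']; d=np.array([(u-K[0,2])/K[0,0],(v-K[1,2])/K[1,1]]); th=np.linalg.norm(d); d=d/max(th,1e-9)
    c=np.array([d[0]*np.sin(th),-d[1]*np.sin(th),-np.cos(th)]); A=R.from_rotvec(p['attitude']).as_matrix(); w=A@c; o=np.array(p['xyz']); return o+w*(z-o[2])/w[2]
E
python3 - <<'E'
from h import *
W=read_camera('wrist'); crop(W,'w8.png',250,90,390,260)
print('col',wray(W,318,130,.218))
print('tin top c',wray(W,320,290,.335), 'edges',wray(W,246,312,.335),wray(W,396,312,.335))
for X in ((541,182),): pass
print('fit known tins', [wray(W,*q,.036).round(4) for q in ((430,174),(340,47),(433,66))])
E
```

```text
col [ 0.43045552 -0.28477764  0.218     ]
tin top c [ 0.50034272 -0.27588289  0.335     ] edges [ 0.51386861 -0.30591503  0.335     ] [ 0.50722141 -0.2428491   0.335     ]
fit known tins [array([ 0.455 , -0.1468,  0.036 ]), array([ 0.3157, -0.2721,  0.036 ]), array([ 0.3212, -0.158 ,  0.036 ])]
```

View pics/w8.png

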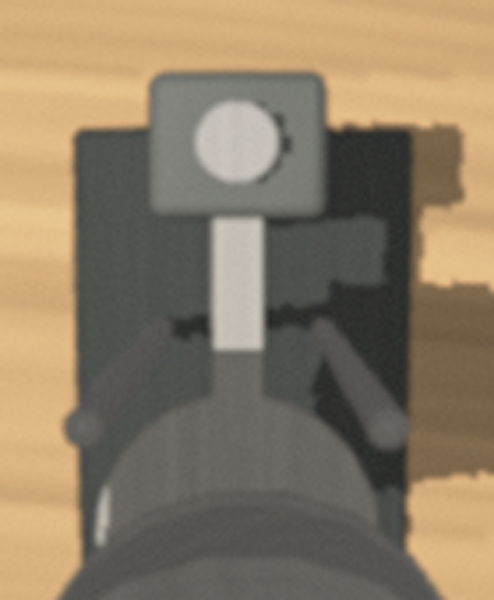

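```bash
python3 - <<'E'
from h import *
W=read_camera('wrist')
s=600/170
a=[wray(W,250+u/s-.5,90+v/s-.5,.24)[:2] for u,v in ((83,428),(387,428))]
m=(a[0]+a[1])/2; d=a[1]-a[0]; print(np.array(a).round(4),np.linalg.norm(d),m.round(4)); yaw=np.arctan2(-d[0],d[1]); print('yaw',np.degrees(yaw)); print('axis',m+.028*np.array([np.cos(yaw),np.sin(yaw)]))
b=[wray(W,250+u/s-.5,90+v/s-.5,z)[:2] for u,v,z in ((76,130,.012),(412,128,.012))];d=b[1]-b[0];yaw=np.arctan2(-d[0],d[1]);m=(b[0]+b[1])/2
print('base',np.array(b).round(4),np.linalg.norm(d),np.degrees(yaw),m+.1*np.array([np.cos(yaw),np.sin(yaw)]))
E
```

```text
[[ 0.4862 -0.3082]
 [ 0.4804 -0.2528]] 0.055703197862377915 [ 0.4833 -0.2805]
yaw 6.001467482834635
axis [ 0.511159   -0.27754219]
base [[ 0.4192 -0.346 ]
 [ 0.4062 -0.2289]] 0.1178931971007055 6.325837923355352 [ 0.51210502 -0.27643263]
```

Lift axis, three cameras combined: (.5122,-.2748), yaw 6°. Small correction, then lowering with force checks.

Emit:
drive_tool(plan=[{"claw": 0.4,"linear": [0.1,-0.1,2],"angular": [0,0,0]},{"claw": 0.4,"linear": [0,0,2],"angular": [0,0,0]},{"claw": 0.4,"linear": [0,0,1.5],"angular": [0,0,0]},{"claw": 0.4,"linear": [0,0,0],"angular": [0,0,0]},{"claw": 0.4,"linear": [0,0,0],"angular": [0,0,0]}])

```text
t: 28.28
tool_pos: [0.5126, -0.2763, 0.255]
orientation: [-0.164, 3.137, -0.0]
force: [0.3, -0.2, -2.2]
opening: 0.064
```

```bash
python3 - <<'E'
from h import *
S=read_camera('scene');crop(S,'s8.png',160,80,280,240)
plan([(.5122,-.2748,.2145,96,.5)])
E
```

```text
now [ 0.5128 -0.2765  0.2555] yaw 95.99 tilt [ 0.05 -0.06 -0.  ] F [-0.1  0.5 -1.9] op 0.0639 t 28.32
[0.01, 0.02, 0.46] [-0.01, 0.01, 0.0]
[0.01, 0.02, 0.46] [-0.01, 0.01, 0.0]
[0.01, 0.02, 0.46] [-0.01, 0.01, 0.0]
[0.01, 0.02, 0.46] [-0.01, 0.01, 0.0]
[0.01, 0.02, 0.46] [-0.01, 0.01, 0.0]
[0.01, 0.02, 0.46] [-0.01, 0.01, 0.0]
[0.01, 0.02, 0.46] [-0.01, 0.01, 0.0]
[0.01, 0.02, 0.46] [-0.01, 0.01, 0.0]
[0.01, 0.02, 0.46] [-0.01, 0.01, 0.0]
-- (0.5122, -0.2748, 0.2145, 96, 0.5)
```

View pics/s8.png

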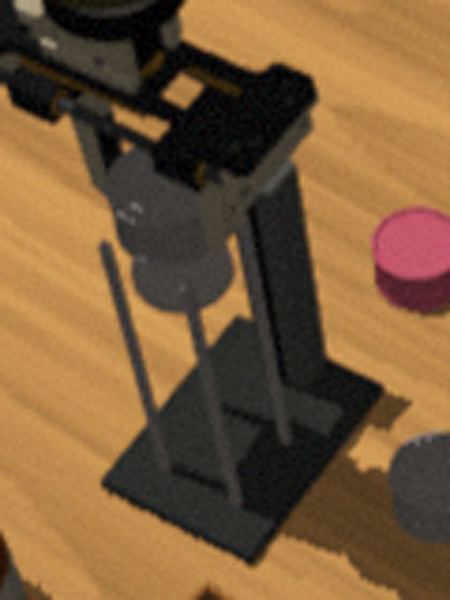

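Emit:
drive_tool(plan=[{"claw": 0.4,"linear": [0,0.2,0.5],"angular": [0,0,0]},{"claw": 0.4,"linear": [0,0,0.5],"angular": [0,0,0]},{"claw": 0.4,"linear": [0,0,0.5],"angular": [0,0,0]},{"claw": 0.4,"linear": [0,0,0],"angular": [0,0,0]}])

```text
t: 28.82
tool_pos: [0.5119, -0.274, 0.2388]
orientation: [0.164, -3.136, -0.001]
force: [1.1, 0.9, -1.8]
opening: 0.0635
```

Emit:
drive_tool(plan=[{"claw": 0.4,"linear": [0,0,0.5],"angular": [0,0,0]},{"claw": 0.4,"linear": [0,0,0.5],"angular": [0,0,0]},{"claw": 0.4,"linear": [0,0,0],"angular": [0,0,0]}])

```text
t: 29.2
tool_pos: [0.512, -0.274, 0.2289]
orientation: [0.164, -3.136, -0.001]
force: [0.9, 0.6, -2.2]
opening: 0.0634
```

The tin is about 2 cm inside the rods with no vertical load. Continuing to the platform.

Emit:
drive_tool(plan=[{"claw": 0.4,"linear": [0,0,0.5],"angular": [0,0,0]},{"claw": 0.4,"linear": [0,0,0.5],"angular": [0,0,0]},{"claw": 0.4,"linear": [0,0,0.5],"angular": [0,0,0]},{"claw": 0.4,"linear": [0,0,0.3],"angular": [0,0,0]},{"claw": 0.4,"linear": [0,0,0],"angular": [0,0,0]},{"claw": 0.4,"linear": [0,0,0],"angular": [0,0,0]}])

```text
t: 29.95
tool_pos: [0.5124, -0.2742, 0.2119]
orientation: [-0.164, 3.137, -0.0]
force: [-0.5, -0.1, -2.1]
opening: 0.0637
```

Emit:
drive_tool(plan=[{"claw": 0.4,"linear": [0,0,0.6],"angular": [0,0,0]},{"claw": 0.4,"linear": [0,0,0.6],"angular": [0,0,0]},{"claw": 0.4,"linear": [0,0,0.6],"angular": [0,0,0]},{"claw": 0.4,"linear": [0,0,0.5],"angular": [0,0,0]},{"claw": 0.4,"linear": [0,0,0],"angular": [0,0,0]},{"claw": 0.4,"linear": [0,0,0],"angular": [0,0,0]}])

```text
t: 30.7
tool_pos: [0.5121, -0.2741, 0.1886]
orientation: [0.164, -3.137, -0.001]
force: [-1.4, 0.2, -0.1]
opening: 0.0636
```

```bash
python3 - <<'E'
from h import *
S=read_camera('scene');crop(S,'s9.png',160,80,280,240)
plan([(.5122,-.2748,.2145,96,5)])
E
```

```text
now [ 0.5121 -0.2741  0.1887] yaw 95.99 tilt [-0.01  0.02 -0.  ] F [-0.6  0.5 -0.3] op 0.0634 t 30.75
[0.0, -0.07, -2.58] [0.01, -0.02, -0.01]
-- (0.5122, -0.2748, 0.2145, 96, 5)
```

View pics/s9.png

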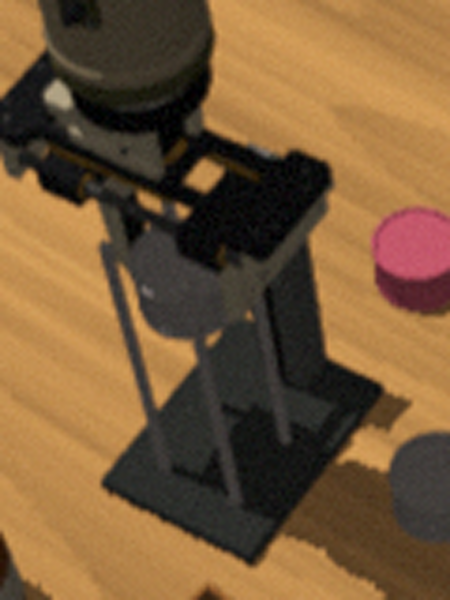

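The platform now bears the weight. Releasing.

Emit:
drive_tool(plan=[{"claw": 0.2,"linear": [0,0,0],"angular": [0,0,0]},{"claw": 0.2,"linear": [0,0,0],"angular": [0,0,0]},{"claw": 0.2,"linear": [0,0,0],"angular": [0,0,0]},{"claw": 0.2,"linear": [0,0,-1],"angular": [0,0,0]},{"claw": 0.2,"linear": [0,0,-3],"angular": [0,0,0]},{"claw": 0.2,"linear": [0,0,-3.5],"angular": [0,0,0]},{"claw": 0.0,"linear": [0,0,-3],"angular": [0,0,0]},{"claw": 0.0,"linear": [1,3,0],"angular": [0,0,1]},{"claw": 0.0,"linear": [1,4,0],"angular": [0,0,1]},{"claw": 0.0,"linear": [1,4,0],"angular": [0,0,1]},{"claw": 0.0,"linear": [1,4,0],"angular": [0,0,1]},{"claw": 0.0,"linear": [1,4,0],"angular": [0,0,2]}])

```text
t: 32.25
tool_pos: [0.4492, -0.0871, 0.2947]
orientation: [0.002, 3.14, -0.001]
force: [-0.2, -0.7, 0.4]
opening: 0.0929
```

```bash
cat > look.py <<'E'
from h import *
import sys
S=read_camera('scene');crop(S,sys.argv[1],150,80,420,320)
tin=lambda x,y:[cyl(x,y,.032,0,.036)]
for n in ('scene','top'):
  p=S if n=='scene' else read_camera(n)
  for d in masks_of(p,'tin1'):
    k=d['mask']; v,u=np.nonzero(k); X=ray(p,u.mean(),v.mean(),.025); x,s=fit(p,k,tin,list(X[:2])); print(n,x.round(4),round(s,3),round(d['p'],2),(int(u.mean()),int(v.mean())),p['pixels'][k].mean(0).astype(int))
plan([tuple(map(float,sys.argv[2].split(',')))])
E
python3 look.py s10.png .4445,-.007,.11,90
```

```text
scene [ 0.446  -0.0066] 0.923 0.83 (323, 234) [78 72 68]
scene [ 0.3185 -0.1501] 0.921 0.82 (306, 171) [ 15  42 101]
scene [ 0.3161 -0.2676] 0.866 0.82 (270, 149) [154  68  82]
scene [0.5625 0.0734] 0.954 0.81 (322, 288) [125 115 109]
scene [ 0.4195 -0.3885] 0.714 0.79 (209, 153) [115 106 100]
scene [ 0.5548 -0.0563] 0.902 0.78 (279, 256) [122 113 107]
scene [ 0.4533 -0.1415] 0.874 0.78 (276, 209) [118 111 106]
scene [0.5142 0.323 ] 0.452 0.29 (431, 324) [121 107  89]
scene [0.65   0.4058] 0.598 0.28 (433, 400) [63 38 20]
top [ 0.4532 -0.1423] 0.727 0.97 (410, 283) [168 158 155]
top [ 0.546  -0.3304] 0.493 0.95 (494, 239) [180 171 169]
top [0.5625 0.0708] 0.944 0.85 (316, 235) [167 155 151]
top [ 0.3188 -0.1535] 0.889 0.73 (417, 340) [ 62  85 164]
top [0.3847 0.3295] 0.205 0.63 (198, 316) [76 64 54]
now [ 0.4498 -0.088   0.2946] yaw 90.1 tilt [ 0.05 -0.09 -0.  ] F [ 0.3 -0.4 -0.4] op 0.0929 t 32.45
[0.09, 1.35, 3.08] [-0.01, 0.02, 0.02]
[0.09, 1.35, 3.08] [-0.01, 0.02, 0.02]
[0.09, 1.35, 3.08] [-0.01, 0.02, 0.02]
[0.09, 1.35, 3.08] [-0.01, 0.02, 0.02]
[0.09, 1.35, 3.08] [-0.01, 0.02, 0.02]
[0.09, 1.35, 3.08] [-0.01, 0.02, 0.02]
-- (0.4445, -0.007, 0.11, 90.0)
```

View pics/s10.png

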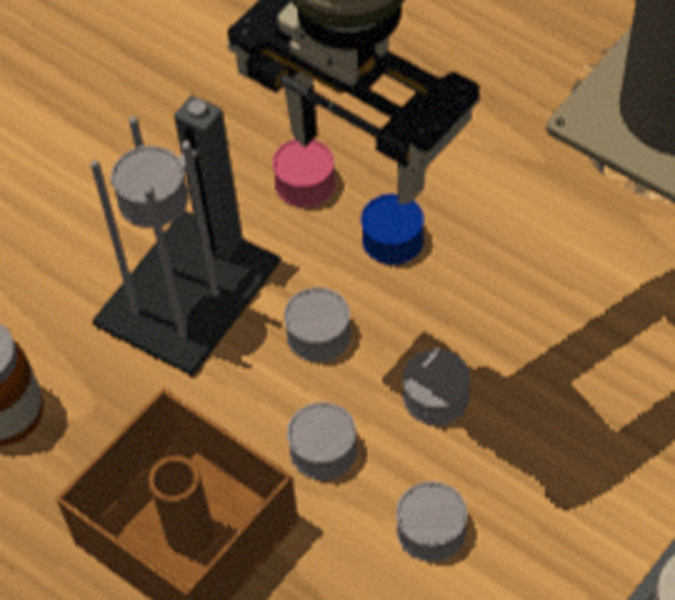

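Tin 1 lies flat between the rods at crop (150,185). Next is tin B at (.445,-.0075).

Emit:
drive_tool(plan=[{"claw": 0,"linear": [0.1,2.0,3.1],"angular": [0,0,0]},{"claw": 0,"linear": [0.1,2.0,4],"angular": [0,0,0]},{"claw": 0,"linear": [0.1,2.0,4],"angular": [0,0,0]},{"claw": 0,"linear": [0.2,2.0,4],"angular": [0,0,0]},{"claw": 0,"linear": [0,0,4],"angular": [0,0,0]},{"claw": 0,"linear": [0,0,4],"angular": [0,0,0]},{"claw": 0,"linear": [0,0,3],"angular": [0,0,0]},{"claw": 0,"linear": [0,0,2.3],"angular": [0,0,0]},{"claw": 0.2,"linear": [0,0,0],"angular": [0,0,0]},{"claw": 0.4,"linear": [0,0,0],"angular": [0,0,0]},{"claw": 0.4,"linear": [0,0,0],"angular": [0,0,0]},{"claw": 0.4,"linear": [0,0,0],"angular": [0,0,0]}], newtons=10)

```text
t: 33.95
tool_pos: [0.4458, -0.0085, 0.011]
orientation: [0.0, 3.139, -0.001]
force: [-0.1, -1.1, 4.2]
opening: 0.0634
```

Emit:
drive_tool(plan=[{"claw": 0,"linear": [0,0,0],"angular": [0,0,0]},{"claw": 0,"linear": [0,0,0],"angular": [0,0,0]},{"claw": 0,"linear": [0,0,0],"angular": [0,0,10]},{"claw": 0,"linear": [0,0,0],"angular": [0,0,10]},{"claw": 0,"linear": [0,0,0],"angular": [0,0,10]},{"claw": 0,"linear": [0,0,0],"angular": [0,0,10]},{"claw": 0,"linear": [0,0,0],"angular": [0,0,10]},{"claw": 0,"linear": [0,0,0],"angular": [0,0,10]},{"claw": 0,"linear": [0,0,0],"angular": [0,0,10]},{"claw": 0,"linear": [0,0,0],"angular": [0,0,10]},{"claw": 0,"linear": [0,0,0],"angular": [0,0,10]},{"claw": 0,"linear": [0,0,0],"angular": [0,0,0]}])

```text
t: 35.45
tool_pos: [0.4444, -0.0081, 0.0095]
orientation: [-2.22, -2.222, 0.0]
force: [0.7, -0.1, -0.5]
opening: 0.0927
```

Emit:
drive_tool(plan=[{"claw": 0.4,"linear": [0,0,0],"angular": [0,0,0]},{"claw": 0.4,"linear": [0,0,0],"angular": [0,0,0]},{"claw": 0.4,"linear": [0,0,0],"angular": [0,0,0]},{"claw": 0.4,"linear": [0,0,0],"angular": [0,0,0]},{"claw": 0.4,"linear": [0,0,0],"angular": [0,0,0]}], newtons=20)

```text
t: 36.08
tool_pos: [0.4445, -0.0082, 0.0097]
orientation: [-2.221, -2.222, 0.0]
force: [-0.2, -0.1, -0.1]
opening: 0.0634
```

```bash
python3 - <<'E'
from h import *
plan([(.445,-.0075,.31,0),(.5122,-.2745,.31,96)])
E
```

```text
now [ 0.4445 -0.0082  0.0097] yaw 0.01 tilt [ 0. -0. -0.] F [-0.2 -0.1 -0.1] op 0.0634 t 36.08
[0.01, 0.01, -3.75] [0.0, 0.0, 0.0]
[0.01, 0.01, -3.75] [0.0, 0.0, 0.0]
[0.01, 0.01, -3.75] [0.0, 0.0, 0.0]
[0.01, 0.01, -3.75] [0.0, 0.0, 0.0]
[0.01, 0.01, -3.75] [0.0, 0.0, 0.0]
[0.01, 0.01, -3.75] [0.0, 0.0, 0.0]
[0.01, 0.01, -3.75] [0.0, 0.0, 0.0]
[0.01, 0.01, -3.75] [0.0, 0.0, 0.0]
-- (0.445, -0.0075, 0.31, 0)
[-2.43, 0.61, 0.0] [0.0, 0.0, -8.73]
[-2.49, 0.24, 0.0] [0.0, 0.0, -8.73]
[-2.5, -0.15, 0.0] [0.0, 0.0, -8.73]
[-2.45, -0.52, 0.0] [0.0, 0.0, -8.73]
[-2.34, -0.89, 0.0] [0.0, 0.0, -8.73]
[-2.18, -1.23, 0.0] [0.0, 0.0, -8.73]
[-1.97, -1.55, 0.0] [0.0, 0.0, -8.73]
[-1.71, -1.83, 0.0] [0.0, 0.0, -8.73]
[-1.41, -2.07, 0.0] [0.0, 0.0, -8.73]
[-1.08, -2.26, 0.0] [0.0, 0.0, -8.73]
[-0.73, -2.4, 0.0] [0.0, 0.0, -8.73]
-- (0.5122, -0.2745, 0.31, 96)
```

Emit:
drive_tool(plan=[{"claw": 0.4,"linear": [0,0,-1],"angular": [0,0,0]},{"claw": 0.4,"linear": [0,0,-3],"angular": [0,0,0]},{"claw": 0.4,"linear": [0,0,-4],"angular": [0,0,0]},{"claw": 0.4,"linear": [0,0,-4],"angular": [0,0,0]},{"claw": 0.4,"linear": [0,0,-4],"angular": [0,0,0]},{"claw": 0.4,"linear": [0,0,-4],"angular": [0,0,0]},{"claw": 0.4,"linear": [0,0,-4],"angular": [0,0,0]},{"claw": 0.4,"linear": [0,0,-4],"angular": [0,0,0]},{"claw": 0.4,"linear": [0,0,-2],"angular": [0,0,0]}])

```text
t: 37.2
tool_pos: [0.4451, -0.0082, 0.3125]
orientation: [2.22, 2.219, 0.003]
force: [1.1, 0.6, -1.9]
opening: 0.0638
```

Emit:
drive_tool(plan=[{"claw": 0.4,"linear": [-2.4,0.6,0],"angular": [0,0,-8.7]},{"claw": 0.4,"linear": [-2.5,0.2,0],"angular": [0,0,-8.7]},{"claw": 0.4,"linear": [-2.5,-0.1,0],"angular": [0,0,-8.7]},{"claw": 0.4,"linear": [-2.4,-0.5,0],"angular": [0,0,-8.7]},{"claw": 0.4,"linear": [-2.3,-0.9,0],"angular": [0,0,-8.7]},{"claw": 0.4,"linear": [-2.2,-1.2,0],"angular": [0,0,-8.7]},{"claw": 0.4,"linear": [-2.0,-1.6,0],"angular": [0,0,-8.7]},{"claw": 0.4,"linear": [-1.7,-1.8,0],"angular": [0,0,-8.7]},{"claw": 0.4,"linear": [-1.4,-2.1,0],"angular": [0,0,-8.7]},{"claw": 0.4,"linear": [-1.1,-2.3,0],"angular": [0,0,-8.7]},{"claw": 0.4,"linear": [-0.7,-2.4,0],"angular": [0,0,-9]},{"claw": 0.4,"linear": [0,0,0],"angular": [0,0,0]}])

```text
t: 38.7
tool_pos: [0.5102, -0.2764, 0.3081]
orientation: [0.163, -3.135, -0.002]
force: [-0.2, 0.1, -1.6]
opening: 0.0635
```

Emit:
drive_tool(plan=[{"claw": 0.4,"linear": [0,0,0],"angular": [0,0,0]},{"claw": 0.4,"linear": [0,0,0],"angular": [0,0,0]}])

```text
t: 38.95
tool_pos: [0.5107, -0.2745, 0.3096]
orientation: [0.163, -3.137, -0.0]
force: [-0.3, -0.0, -0.9]
opening: 0.0637
```

```bash
python3 - <<'E'
from h import *
plan([(.5122,-.2745,.25,96)])
E
```

```text
now [ 0.5107 -0.2745  0.3096] yaw 95.95 tilt [-0.02  0.01 -0.  ] F [-0.3 -0.  -0.9] op 0.0637 t 38.95
[-0.07, -0.01, 2.98] [0.01, 0.0, -0.02]
[-0.07, -0.01, 2.98] [0.01, 0.0, -0.02]
-- (0.5122, -0.2745, 0.25, 96)
```

Emit:
drive_tool(plan=[{"claw": 0.4,"linear": [-0.1,0,2],"angular": [0,0,0]},{"claw": 0.4,"linear": [0,0,2],"angular": [0,0,0]},{"claw": 0.4,"linear": [0,0,1.5],"angular": [0,0,0]},{"claw": 0.4,"linear": [0,0,0],"angular": [0,0,0]},{"claw": 0.4,"linear": [0,0,0],"angular": [0,0,0]}])

```text
t: 39.58
tool_pos: [0.5119, -0.2753, 0.255]
orientation: [-0.164, 3.137, -0.0]
force: [-0.7, -0.9, -1.7]
opening: 0.0633
```

Emit:
drive_tool(plan=[{"claw": 0.4,"linear": [0,0.1,0.5],"angular": [0,0,0]},{"claw": 0.4,"linear": [0,0,0.5],"angular": [0,0,0]},{"claw": 0.4,"linear": [0,0,0.5],"angular": [0,0,0]},{"claw": 0.4,"linear": [0,0,0.5],"angular": [0,0,0]},{"claw": 0.4,"linear": [0,0,0],"angular": [0,0,0]}])

```text
t: 40.2
tool_pos: [0.5114, -0.274, 0.2339]
orientation: [0.164, -3.136, -0.001]
force: [0.5, 0.3, -2.5]
opening: 0.0639
```

Emit:
drive_tool(plan=[{"claw": 0.4,"linear": [0,0,0.5],"angular": [0,0,0]},{"claw": 0.4,"linear": [0,0,0.5],"angular": [0,0,0]},{"claw": 0.4,"linear": [0,0,0.5],"angular": [0,0,0]},{"claw": 0.4,"linear": [0,0,0],"angular": [0,0,0]}])

```text
t: 40.7
tool_pos: [0.5114, -0.274, 0.2189]
orientation: [0.164, -3.136, -0.001]
force: [-0.8, -0.5, -1.5]
opening: 0.0636
```

Emit:
drive_tool(plan=[{"claw": 0.4,"linear": [0,0,0.5],"angular": [0,0,0]},{"claw": 0.4,"linear": [0,0,0.5],"angular": [0,0,0]},{"claw": 0.4,"linear": [0,0,0.5],"angular": [0,0,0]},{"claw": 0.4,"linear": [0,0,0.5],"angular": [0,0,0]},{"claw": 0.4,"linear": [0,0,0.4],"angular": [0,0,0]},{"claw": 0.4,"linear": [0,0,0],"angular": [0,0,0]},{"claw": 0.4,"linear": [0,0,0],"angular": [0,0,0]}])

```text
t: 41.58
tool_pos: [0.5115, -0.2741, 0.1957]
orientation: [0.164, -3.137, -0.0]
force: [-0.8, 0.7, -0.4]
opening: 0.0636
```

Near full support. Two millimetres more, then release.

Emit:
drive_tool(plan=[{"claw": 0.4,"linear": [0,0,0.2],"angular": [0,0,0]},{"claw": 0.4,"linear": [0,0,0],"angular": [0,0,0]},{"claw": 0.2,"linear": [0,0,0],"angular": [0,0,0]},{"claw": 0.2,"linear": [0,0,0],"angular": [0,0,0]},{"claw": 0.2,"linear": [0,0,0],"angular": [0,0,0]},{"claw": 0.2,"linear": [0,0,-1],"angular": [0,0,0]},{"claw": 0.2,"linear": [0,0,-3],"angular": [0,0,0]},{"claw": 0.2,"linear": [0,0,-3.5],"angular": [0,0,0]},{"claw": 0.0,"linear": [0,0,-3],"angular": [0,0,0]},{"claw": 0.0,"linear": [0,3,0],"angular": [0,0,1]},{"claw": 0.0,"linear": [0,4,0],"angular": [0,0,2]},{"claw": 0.0,"linear": [0,4,0],"angular": [0,0,3]}])

```text
t: 43.08
tool_pos: [0.5029, -0.1637, 0.2997]
orientation: [0.004, 3.14, -0.001]
force: [1.1, 0.6, 0.5]
opening: 0.0933
```

```bash
python3 look.py s11.png .562,.0722,.11,90
```

```text
scene [0.5636 0.0731] 0.942 0.84 (322, 288) [125 116 109]
scene [ 0.3165 -0.2653] 0.508 0.81 (275, 152) [132  61  68]
scene [ 0.4174 -0.393 ] 0.717 0.74 (208, 152) [115 107 101]
scene [ 0.5546 -0.0579] 0.923 0.68 (278, 256) [122 114 108]
scene [ 0.3186 -0.1502] 0.939 0.58 (306, 171) [ 15  42 102]
scene [ 0.4554 -0.1408] 0.91 0.57 (276, 210) [95 88 84]
scene [ 0.4513 -0.3478] 0.381 0.56 (213, 171) [64 58 53]
top [ 0.4525 -0.1491] 0.531 0.94 (416, 281) [180 170 167]
top [0.5637 0.0706] 0.953 0.57 (316, 234) [177 163 156]
top [ 0.4919 -0.2973] 0.097 0.4 (484, 264) [167 160 155]
now [ 0.5033 -0.1644  0.2996] yaw 90.11 tilt [ 0.05 -0.07 -0.  ] F [-0.1  0.4 -0.5] op 0.0931 t 43.27
[-0.74, 2.96, 2.37] [-0.01, 0.01, 0.01]
[-0.74, 2.96, 2.37] [-0.01, 0.01, 0.01]
[-0.74, 2.96, 2.37] [-0.01, 0.01, 0.01]
[-0.74, 2.96, 2.37] [-0.01, 0.01, 0.01]
[-0.74, 2.96, 2.37] [-0.01, 0.01, 0.01]
[-0.74, 2.96, 2.37] [-0.01, 0.01, 0.01]
[-0.74, 2.96, 2.37] [-0.01, 0.01, 0.01]
[-0.73, 2.96, 2.37] [-0.01, 0.01, 0.01]
-- (0.562, 0.0722, 0.11, 90.0)
```

View pics/s11.png

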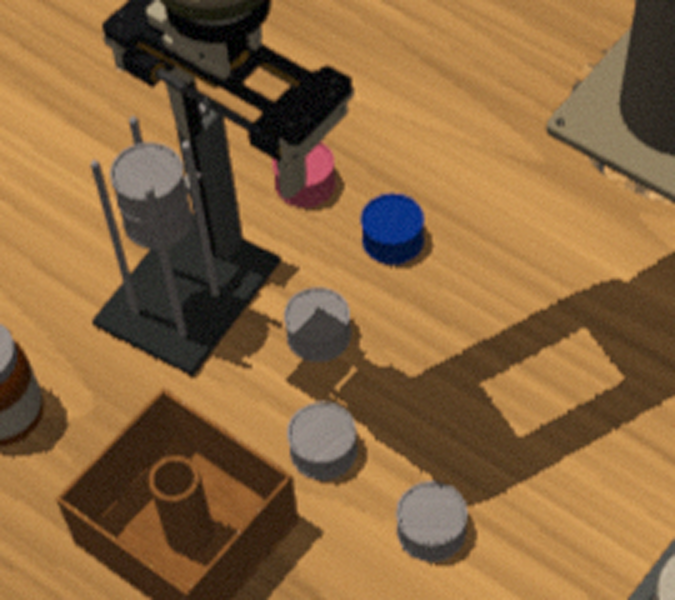

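Two tins are stacked flat. Tin C is at (.563,.072).

Emit:
drive_tool(plan=[{"claw": 0,"linear": [-0.8,3.0,1],"angular": [0,0,0]},{"claw": 0,"linear": [-0.8,3.8,2],"angular": [0,0,0]},{"claw": 0,"linear": [-1.0,4.0,2],"angular": [0,0,0]},{"claw": 0,"linear": [-1.0,4.0,2],"angular": [0,0,0]},{"claw": 0,"linear": [-1.2,4.5,3],"angular": [0,0,0]},{"claw": 0,"linear": [-1.2,4.3,4],"angular": [0,0,0]},{"claw": 0,"linear": [0,0,4],"angular": [0,0,0]},{"claw": 0,"linear": [0,0,4],"angular": [0,0,0]},{"claw": 0,"linear": [0,0,0],"angular": [0,0,0]},{"claw": 0,"linear": [0,0,0],"angular": [0,0,0]}], newtons=10)

```text
t: 44.52
tool_pos: [0.5642, 0.0707, 0.0803]
orientation: [0.001, 3.14, -0.0]
force: [-0.1, -0.1, 0.7]
opening: 0.093
```

Emit:
drive_tool(plan=[{"claw": 0,"linear": [0.1,0.1,2],"angular": [0,0,0]},{"claw": 0,"linear": [0,0,3],"angular": [0,0,0]},{"claw": 0,"linear": [0,0,2],"angular": [0,0,0]},{"claw": 0.2,"linear": [0,0,0],"angular": [0,0,0]},{"claw": 0.4,"linear": [0,0,0],"angular": [0,0,0]},{"claw": 0.4,"linear": [0,0,0],"angular": [0,0,0]},{"claw": 0.4,"linear": [0,0,0],"angular": [0,0,0]}])

```text
t: 45.4
tool_pos: [0.5631, 0.0724, 0.01]
orientation: [0.0, 3.139, -0.0]
force: [0.4, -0.5, 3.6]
opening: 0.0638
```

Emit:
drive_tool(plan=[{"claw": 0,"linear": [0,0,0],"angular": [0,0,0]},{"claw": 0,"linear": [0,0,0],"angular": [0,0,0]},{"claw": 0,"linear": [0,0,0],"angular": [0,0,10]},{"claw": 0,"linear": [0,0,0],"angular": [0,0,10]},{"claw": 0,"linear": [0,0,0],"angular": [0,0,10]},{"claw": 0,"linear": [0,0,0],"angular": [0,0,10]},{"claw": 0,"linear": [0,0,0],"angular": [0,0,10]},{"claw": 0,"linear": [0,0,0],"angular": [0,0,10]},{"claw": 0,"linear": [0,0,0],"angular": [0,0,10]},{"claw": 0,"linear": [0,0,0],"angular": [0,0,10]},{"claw": 0,"linear": [0,0,0],"angular": [0,0,10]},{"claw": 0,"linear": [0,0,0],"angular": [0,0,0]}])

```text
t: 46.9
tool_pos: [0.5618, 0.0725, 0.0085]
orientation: [-2.22, -2.222, 0.0]
force: [0.4, 0.4, 0.1]
opening: 0.0932
```

Emit:
drive_tool(plan=[{"claw": 0.4,"linear": [0,0,0],"angular": [0,0,0]},{"claw": 0.4,"linear": [0,0,0],"angular": [0,0,0]},{"claw": 0.4,"linear": [0,0,0],"angular": [0,0,0]},{"claw": 0.4,"linear": [0,0,0],"angular": [0,0,0]},{"claw": 0.4,"linear": [0,0,0],"angular": [0,0,0]}], newtons=20)

```text
t: 47.52
tool_pos: [0.562, 0.0724, 0.0087]
orientation: [2.221, 2.222, 0.0]
force: [-0.3, 0.4, 0.4]
opening: 0.0639
```

```bash
python3 - <<'E'
from h import *
plan([(.563,.0715,.31,0),(.5122,-.2745,.31,96)])
E
```

```text
now [0.562  0.0724 0.0087] yaw 0.01 tilt [-0. -0.  0.] F [-0.3  0.4  0.4] op 0.0639 t 47.52
[-0.01, 0.01, -3.77] [0.0, 0.0, 0.0]
[-0.01, 0.01, -3.77] [0.0, 0.0, 0.0]
[-0.01, 0.01, -3.77] [0.0, 0.0, 0.0]
[-0.01, 0.01, -3.77] [0.0, 0.0, 0.0]
[-0.01, 0.01, -3.77] [0.0, 0.0, 0.0]
[-0.01, 0.01, -3.77] [0.0, 0.0, 0.0]
[-0.01, 0.01, -3.77] [0.0, 0.0, 0.0]
[-0.01, 0.01, -3.77] [0.0, 0.0, 0.0]
-- (0.563, 0.0715, 0.31, 0)
[-3.15, -0.46, 0.0] [0.0, 0.0, -8.73]
[-3.04, -0.93, 0.0] [0.0, 0.0, -8.73]
[-2.86, -1.38, 0.0] [0.0, 0.0, -8.73]
[-2.62, -1.8, 0.0] [0.0, 0.0, -8.73]
[-2.32, -2.18, 0.0] [0.0, 0.0, -8.73]
[-1.96, -2.5, 0.0] [0.0, 0.0, -8.73]
[-1.56, -2.77, 0.0] [0.0, 0.0, -8.73]
[-1.12, -2.98, 0.0] [0.0, 0.0, -8.73]
[-0.65, -3.11, 0.0] [0.0, 0.0, -8.73]
[-0.17, -3.17, 0.0] [0.0, 0.0, -8.73]
[0.31, -3.16, 0.0] [0.0, 0.0, -8.73]
-- (0.5122, -0.2745, 0.31, 96)
```

Emit:
drive_tool(plan=[{"claw": 0.4,"linear": [0,0,-1],"angular": [0,0,0]},{"claw": 0.4,"linear": [0,0,-3],"angular": [0,0,0]},{"claw": 0.4,"linear": [0,0,-4],"angular": [0,0,0]},{"claw": 0.4,"linear": [0,0,-4],"angular": [0,0,0]},{"claw": 0.4,"linear": [0,0,-4],"angular": [0,0,0]},{"claw": 0.4,"linear": [0,0,-4],"angular": [0,0,0]},{"claw": 0.4,"linear": [0,0,-4],"angular": [0,0,0]},{"claw": 0.4,"linear": [0,0,-4],"angular": [0,0,0]},{"claw": 0.4,"linear": [0,0,-2],"angular": [0,0,0]}])

```text
t: 48.65
tool_pos: [0.5627, 0.0725, 0.3119]
orientation: [2.22, 2.22, 0.004]
force: [0.6, 0.4, -2.0]
opening: 0.0637
```

Emit:
drive_tool(plan=[{"claw": 0.4,"linear": [-3.1,-0.5,0],"angular": [0,0,-8.7]},{"claw": 0.4,"linear": [-3.0,-0.9,0],"angular": [0,0,-8.7]},{"claw": 0.4,"linear": [-2.9,-1.4,0],"angular": [0,0,-8.7]},{"claw": 0.4,"linear": [-2.6,-1.8,0],"angular": [0,0,-8.7]},{"claw": 0.4,"linear": [-2.3,-2.2,0],"angular": [0,0,-8.7]},{"claw": 0.4,"linear": [-2.0,-2.5,0],"angular": [0,0,-8.7]},{"claw": 0.4,"linear": [-1.6,-2.8,0],"angular": [0,0,-8.7]},{"claw": 0.4,"linear": [-1.1,-3.0,0],"angular": [0,0,-8.7]},{"claw": 0.4,"linear": [-0.7,-3.1,0],"angular": [0,0,-8.7]},{"claw": 0.4,"linear": [-0.2,-3.2,0],"angular": [0,0,-8.7]},{"claw": 0.4,"linear": [0.3,-3.2,0],"angular": [0,0,-9]},{"claw": 0.4,"linear": [0,0,0],"angular": [0,0,0]}])

```text
t: 50.15
tool_pos: [0.5099, -0.2761, 0.3073]
orientation: [0.162, -3.135, -0.001]
force: [0.2, 0.5, -2.9]
opening: 0.0641
```

Emit:
drive_tool(plan=[{"claw": 0.4,"linear": [0,0,0],"angular": [0,0,0]},{"claw": 0.4,"linear": [0,0,0],"angular": [0,0,0]}])

```text
t: 50.4
tool_pos: [0.5111, -0.2734, 0.3085]
orientation: [0.164, -3.137, -0.001]
force: [0.7, -0.4, -1.4]
opening: 0.0633
```

```bash
python3 - <<'E'
from h import *
plan([(.5120,-.2745,.25,96,9)])
E
```

```text
now [ 0.5111 -0.2734  0.3085] yaw 95.98 tilt [-0.03  0.01 -0.  ] F [ 0.7 -0.4 -1.4] op 0.0633 t 50.4
[-0.08, -0.12, 5.85] [0.03, -0.01, -0.02]
-- (0.512, -0.2745, 0.25, 96, 9)
```

Emit:
drive_tool(plan=[{"claw": 0.4,"linear": [-0.1,-0.1,2],"angular": [0,0,0]},{"claw": 0.4,"linear": [0,0,2],"angular": [0,0,0]},{"claw": 0.4,"linear": [0,0,1.4],"angular": [0,0,0]},{"claw": 0.4,"linear": [0,0,0],"angular": [0,0,0]},{"claw": 0.4,"linear": [0,0,0],"angular": [0,0,0]}])

```text
t: 51.02
tool_pos: [0.5122, -0.2754, 0.2551]
orientation: [-0.164, 3.137, -0.0]
force: [-0.3, -0.6, -1.4]
opening: 0.0637
```

Emit:
drive_tool(plan=[{"claw": 0.4,"linear": [0,0.1,0.5],"angular": [0,0,0]},{"claw": 0.4,"linear": [0,0,0.5],"angular": [0,0,0]},{"claw": 0.4,"linear": [0,0,0.5],"angular": [0,0,0]},{"claw": 0.4,"linear": [0,0,0.5],"angular": [0,0,0]},{"claw": 0.4,"linear": [0,0,0],"angular": [0,0,0]}])

```text
t: 51.65
tool_pos: [0.5116, -0.2741, 0.2339]
orientation: [0.164, -3.136, -0.001]
force: [0.8, 0.5, -1.9]
opening: 0.0636
```

Emit:
drive_tool(plan=[{"claw": 0.4,"linear": [0,0,0.5],"angular": [0,0,0]},{"claw": 0.4,"linear": [0,0,0.5],"angular": [0,0,0]},{"claw": 0.4,"linear": [0,0,0.5],"angular": [0,0,0]},{"claw": 0.4,"linear": [0,0,0.5],"angular": [0,0,0]},{"claw": 0.4,"linear": [0,0,0.5],"angular": [0,0,0]},{"claw": 0.4,"linear": [0,0,0.5],"angular": [0,0,0]},{"claw": 0.4,"linear": [0,0,0.5],"angular": [0,0,0]},{"claw": 0.4,"linear": [0,0,0.2],"angular": [0,0,0]},{"claw": 0.4,"linear": [0,0,0],"angular": [0,0,0]},{"claw": 0.4,"linear": [0,0,0],"angular": [0,0,0]}])

```text
t: 52.9
tool_pos: [0.5119, -0.2743, 0.1978]
orientation: [-0.164, 3.137, -0.0]
force: [0.8, 0.2, -0.4]
opening: 0.0636
```

Emit:
drive_tool(plan=[{"claw": 0.4,"linear": [0,0,0.2],"angular": [0,0,0]},{"claw": 0.4,"linear": [0,0,0],"angular": [0,0,0]},{"claw": 0.2,"linear": [0,0,0],"angular": [0,0,0]},{"claw": 0.2,"linear": [0,0,0],"angular": [0,0,0]},{"claw": 0.2,"linear": [0,0,0],"angular": [0,0,0]},{"claw": 0.2,"linear": [0,0,-1],"angular": [0,0,0]},{"claw": 0.2,"linear": [0,0,-3],"angular": [0,0,0]},{"claw": 0.2,"linear": [0,0,-3],"angular": [0,0,0]},{"claw": 0.0,"linear": [0,0,-3],"angular": [0,0,0]},{"claw": 0.0,"linear": [1,3,0],"angular": [0,0,1]},{"claw": 0.0,"linear": [1,4,0],"angular": [0,0,2]},{"claw": 0.0,"linear": [1,4,0],"angular": [0,0,3]}])

```text
t: 54.4
tool_pos: [0.473, -0.1663, 0.2966]
orientation: [0.004, 3.141, -0.001]
force: [0.5, 0.2, 0.4]
opening: 0.0932
```

```bash
python3 look.py s12.png .5545,-.058,.08,90
```

```text
scene [ 0.4128 -0.3959] 0.781 0.96 (208, 151) [112 105 100]
scene [ 0.3136 -0.2683] 0.681 0.68 (270, 150) [141  62  74]
scene [ 0.5546 -0.0576] 0.961 0.64 (278, 256) [122 113 106]
scene [ 0.4555 -0.1397] 0.951 0.57 (276, 210) [81 74 70]
scene [ 0.3195 -0.1511] 0.936 0.57 (306, 171) [ 18  43 101]
scene [ 0.4493 -0.3496] 0.31 0.53 (213, 170) [60 56 53]
scene [0.688  0.2788] 0.604 0.53 (369, 379) [40 55 34]
scene [ 0.4726 -0.3227] 0.319 0.47 (215, 180) [60 56 53]
top [ 0.5548 -0.06  ] 0.966 0.75 (373, 237) [174 162 157]
top [ 0.3241 -0.2518] 0.396 0.66 (463, 338) [196 109 123]
top [ 0.4543 -0.1434] 0.151 0.54 (417, 282) [167 157 153]
top [ 0.3381 -0.1577] 0.211 0.43 (422, 331) [ 77  94 163]
now [ 0.4736 -0.1669  0.2968] yaw 90.09 tilt [ 0.06 -0.09 -0.  ] F [ 0.6 -1.1  0.2] op 0.093 t 54.6
[-1.15, 1.56, 3.1] [-0.01, 0.01, 0.01]
[-1.15, 1.56, 3.1] [-0.01, 0.01, 0.01]
[-1.15, 1.56, 3.1] [-0.01, 0.01, 0.01]
[-1.15, 1.56, 3.1] [-0.01, 0.01, 0.01]
[-1.15, 1.56, 3.1] [-0.01, 0.01, 0.01]
[-1.15, 1.56, 3.1] [-0.01, 0.01, 0.01]
[-1.16, 1.56, 3.1] [-0.01, 0.01, 0.01]
-- (0.5545, -0.058, 0.08, 90.0)
```

View pics/s12.png

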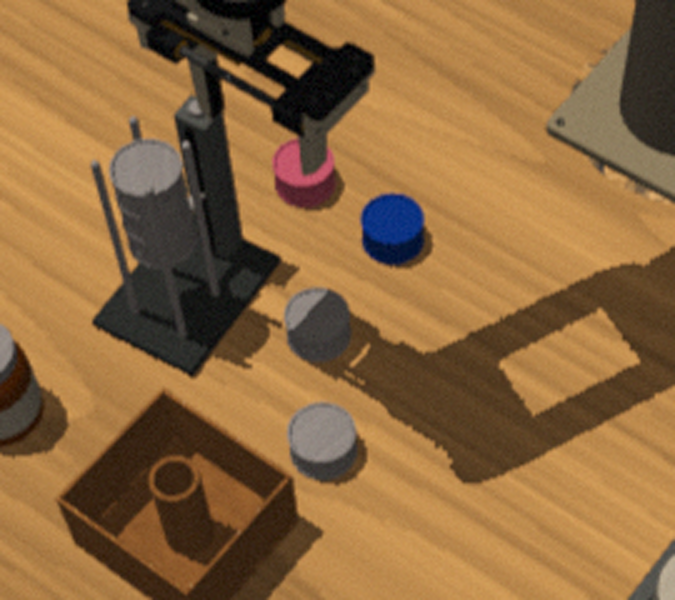

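Three tins are stacked. Tin D (.5547,-.0588) is close to the box, so I'll pick it with the jaws along y and set it in the open for the second squeeze.

Emit:
drive_tool(plan=[{"claw": 0,"linear": [-1.1,1.5,2.5],"angular": [0,0,0]},{"claw": 0,"linear": [-1.2,1.6,3.1],"angular": [0,0,0]},{"claw": 0,"linear": [-1.2,1.6,3.1],"angular": [0,0,0]},{"claw": 0,"linear": [-1.2,1.6,3.1],"angular": [0,0,0]},{"claw": 0,"linear": [-1.2,1.6,3.1],"angular": [0,0,0]},{"claw": 0,"linear": [-1.1,1.5,3.1],"angular": [0,0,0]},{"claw": 0,"linear": [-1.1,1.4,3.0],"angular": [0,0,0]},{"claw": 0,"linear": [0,0,0],"angular": [0,0,0]},{"claw": 0,"linear": [0,0,0],"angular": [0,0,0]}], newtons=15)

```text
t: 55.72
tool_pos: [0.5549, -0.0602, 0.0866]
orientation: [0.001, 3.141, -0.001]
force: [-0.1, -0.4, 0.2]
opening: 0.0931
```

Emit:
drive_tool(plan=[{"claw": 0,"linear": [0,0.1,2.5],"angular": [0,0,0]},{"claw": 0,"linear": [0,0,3],"angular": [0,0,0]},{"claw": 0,"linear": [0,0,2.2],"angular": [0,0,0]},{"claw": 0.2,"linear": [0,0,0],"angular": [0,0,0]},{"claw": 0.4,"linear": [0,0,0],"angular": [0,0,0]},{"claw": 0.4,"linear": [0,0,0],"angular": [0,0,0]},{"claw": 0.4,"linear": [0,0,0],"angular": [0,0,0]},{"claw": 0.4,"linear": [0,0,0],"angular": [0,0,0]}])

```text
t: 56.72
tool_pos: [0.5557, -0.0587, 0.0105]
orientation: [0.0, 3.139, -0.002]
force: [-1.3, -2.9, 6.9]
opening: 0.0636
```

Emit:
drive_tool(plan=[{"claw": 0.4,"linear": [0,0,-1.5],"angular": [0,0,0]},{"claw": 0.4,"linear": [1,2,-1.5],"angular": [0,0,0]},{"claw": 0.4,"linear": [1,3,0],"angular": [0,0,0]},{"claw": 0.4,"linear": [1,3,0],"angular": [0,0,0]},{"claw": 0.4,"linear": [1,3,0],"angular": [0,0,0]},{"claw": 0.4,"linear": [1,1,0],"angular": [0,0,0]},{"claw": 0.4,"linear": [0,0,1],"angular": [0,0,0]},{"claw": 0.4,"linear": [0,0,1],"angular": [0,0,0]},{"claw": 0.4,"linear": [0,0,0.5],"angular": [0,0,0]},{"claw": 0.4,"linear": [0,0,0.3],"angular": [0,0,0]},{"claw": 0.4,"linear": [0,0,0],"angular": [0,0,0]},{"claw": 0.4,"linear": [0,0,0],"angular": [0,0,0]}])

```text
t: 58.22
tool_pos: [0.5046, 0.0617, 0.0107]
orientation: [0.001, 3.141, -0.0]
force: [1.1, 0.0, -1.6]
opening: 0.0634
```

Emit:
drive_tool(plan=[{"claw": 0.4,"linear": [0,0,0.1],"angular": [0,0,0]},{"claw": 0,"linear": [0,0,0],"angular": [0,0,0]},{"claw": 0,"linear": [0,0,0],"angular": [0,0,0]},{"claw": 0,"linear": [0,0,0],"angular": [0,0,10]},{"claw": 0,"linear": [0,0,0],"angular": [0,0,10]},{"claw": 0,"linear": [0,0,0],"angular": [0,0,10]},{"claw": 0,"linear": [0,0,0],"angular": [0,0,10]},{"claw": 0,"linear": [0,0,0],"angular": [0,0,10]},{"claw": 0,"linear": [0,0,0],"angular": [0,0,10]},{"claw": 0,"linear": [0,0,0],"angular": [0,0,10]},{"claw": 0,"linear": [0,0,0],"angular": [0,0,10]},{"claw": 0,"linear": [0,0,0],"angular": [0,0,10]}])

```text
t: 59.72
tool_pos: [0.5045, 0.0619, 0.0097]
orientation: [2.228, 2.215, 0.0]
force: [0.1, -0.1, -0.1]
opening: 0.0931
```

Emit:
drive_tool(plan=[{"claw": 0,"linear": [0,0,0],"angular": [0,0,0]},{"claw": 0.4,"linear": [0,0,0],"angular": [0,0,0]},{"claw": 0.4,"linear": [0,0,0],"angular": [0,0,0]},{"claw": 0.4,"linear": [0,0,0],"angular": [0,0,0]},{"claw": 0.4,"linear": [0,0,0],"angular": [0,0,0]},{"claw": 0.4,"linear": [0,0,0],"angular": [0,0,0]}], newtons=20)

```text
t: 60.48
tool_pos: [0.5042, 0.0619, 0.0096]
orientation: [-2.221, -2.221, 0.0]
force: [-0.5, -0.6, 0.6]
opening: 0.0632
```

```bash
python3 - <<'E'
from h import *
s=read_state();p=s['tool_pos']
plan([(p[0],p[1],p[2]+.30,0),(.5122,-.2745,.31,96)])
E
```

```text
now [0.5042 0.0619 0.0096] yaw 0.01 tilt [ 0.02 -0.   -0.  ] F [-0.5 -0.6  0.6] op 0.0632 t 60.48
[0.0, 0.0, -3.75] [0.0, 0.0, 0.0]
[0.0, 0.0, -3.75] [0.0, 0.0, 0.0]
[0.0, 0.0, -3.75] [0.0, 0.0, 0.0]
[0.0, 0.0, -3.75] [0.0, 0.0, 0.0]
[0.0, 0.0, -3.75] [0.0, 0.0, 0.0]
[0.0, 0.0, -3.75] [0.0, 0.0, 0.0]
[0.0, 0.0, -3.75] [0.0, 0.0, 0.0]
[0.0, 0.0, -3.75] [0.0, 0.0, 0.0]
-- (np.float64(0.5042036357154297), np.float64(0.0618967882965503), np.float64(0.3096153357172834), 0)
[-3.06, 0.07, 0.0] [0.0, 0.0, -8.73]
[-3.03, -0.39, 0.0] [0.0, 0.0, -8.73]
[-2.94, -0.85, 0.0] [0.0, 0.0, -8.73]
[-2.78, -1.28, 0.0] [0.0, 0.0, -8.73]
[-2.55, -1.69, 0.0] [0.0, 0.0, -8.73]
[-2.26, -2.06, 0.0] [0.0, 0.0, -8.73]
[-1.93, -2.38, 0.0] [0.0, 0.0, -8.73]
[-1.54, -2.64, 0.0] [0.0, 0.0, -8.73]
[-1.12, -2.85, 0.0] [0.0, 0.0, -8.73]
[-0.68, -2.98, 0.0] [0.0, 0.0, -8.73]
[-0.22, -3.05, 0.0] [0.0, 0.0, -8.73]
-- (0.5122, -0.2745, 0.31, 96)
```

Emit:
drive_tool(plan=[{"claw": 0.4,"linear": [0,0,-1],"angular": [0,0,0]},{"claw": 0.4,"linear": [0,0,-3],"angular": [0,0,0]},{"claw": 0.4,"linear": [0,0,-4],"angular": [0,0,0]},{"claw": 0.4,"linear": [0,0,-4],"angular": [0,0,0]},{"claw": 0.4,"linear": [0,0,-4],"angular": [0,0,0]},{"claw": 0.4,"linear": [0,0,-4],"angular": [0,0,0]},{"claw": 0.4,"linear": [0,0,-4],"angular": [0,0,0]},{"claw": 0.4,"linear": [0,0,-4],"angular": [0,0,0]},{"claw": 0.4,"linear": [0,0,-2],"angular": [0,0,0]}])

```text
t: 61.6
tool_pos: [0.5051, 0.0619, 0.3127]
orientation: [2.22, 2.22, 0.004]
force: [1.8, -0.1, -1.7]
opening: 0.0637
```

Emit:
drive_tool(plan=[{"claw": 0.4,"linear": [-3.1,0.1,0],"angular": [0,0,-8.7]},{"claw": 0.4,"linear": [-3.0,-0.4,0],"angular": [0,0,-8.7]},{"claw": 0.4,"linear": [-2.9,-0.9,0],"angular": [0,0,-8.7]},{"claw": 0.4,"linear": [-2.8,-1.3,0],"angular": [0,0,-8.7]},{"claw": 0.4,"linear": [-2.6,-1.7,0],"angular": [0,0,-8.7]},{"claw": 0.4,"linear": [-2.3,-2.1,0],"angular": [0,0,-8.7]},{"claw": 0.4,"linear": [-1.9,-2.4,0],"angular": [0,0,-8.7]},{"claw": 0.4,"linear": [-1.5,-2.6,0],"angular": [0,0,-8.7]},{"claw": 0.4,"linear": [-1.1,-2.8,0],"angular": [0,0,-8.7]},{"claw": 0.4,"linear": [-0.7,-3.0,0],"angular": [0,0,-8.7]},{"claw": 0.4,"linear": [-0.2,-3.0,0],"angular": [0,0,-9]},{"claw": 0.4,"linear": [0,0,0],"angular": [0,0,0]}])

```text
t: 63.1
tool_pos: [0.5098, -0.2759, 0.3082]
orientation: [0.162, -3.135, -0.002]
force: [-1.0, 0.1, -2.1]
opening: 0.0637
```

Emit:
drive_tool(plan=[{"claw": 0.4,"linear": [0,0,0],"angular": [0,0,0]},{"claw": 0.4,"linear": [0,0,0],"angular": [0,0,0]}])

```text
t: 63.35
tool_pos: [0.5107, -0.2734, 0.3095]
orientation: [0.164, -3.137, -0.001]
force: [-0.6, -0.4, -1.8]
opening: 0.0637
```

```bash
python3 - <<'E'
from h import *
plan([(.5120,-.2745,.255,96,9)])
E
```

```text
now [ 0.5107 -0.2734  0.3095] yaw 95.98 tilt [-0.02  0.01 -0.  ] F [-0.6 -0.4 -1.8] op 0.0637 t 63.35
[-0.12, -0.12, 5.45] [0.02, -0.01, -0.02]
-- (0.512, -0.2745, 0.255, 96, 9)
```

Emit:
drive_tool(plan=[{"claw": 0.4,"linear": [-0.1,-0.1,2],"angular": [0,0,0]},{"claw": 0.4,"linear": [0,0,2],"angular": [0,0,0]},{"claw": 0.4,"linear": [0,0,1.4],"angular": [0,0,0]},{"claw": 0.4,"linear": [0,0,0],"angular": [0,0,0]},{"claw": 0.4,"linear": [0,0,0],"angular": [0,0,0]}])

```text
t: 63.98
tool_pos: [0.5118, -0.2753, 0.2561]
orientation: [-0.164, 3.137, -0.0]
force: [0.2, -0.5, -1.6]
opening: 0.0638
```

Emit:
drive_tool(plan=[{"claw": 0.4,"linear": [0,0.1,0.5],"angular": [0,0,0]},{"claw": 0.4,"linear": [0,0,0.5],"angular": [0,0,0]},{"claw": 0.4,"linear": [0,0,0.5],"angular": [0,0,0]},{"claw": 0.4,"linear": [0,0,0.5],"angular": [0,0,0]},{"claw": 0.4,"linear": [0,0,0],"angular": [0,0,0]}])

```text
t: 64.6
tool_pos: [0.5113, -0.2741, 0.2349]
orientation: [0.164, -3.136, -0.001]
force: [-0.3, 0.2, -1.5]
opening: 0.0637
```

Emit:
drive_tool(plan=[{"claw": 0.4,"linear": [0,0,0.5],"angular": [0,0,0]},{"claw": 0.4,"linear": [0,0,0.5],"angular": [0,0,0]},{"claw": 0.4,"linear": [0,0,0.5],"angular": [0,0,0]},{"claw": 0.4,"linear": [0,0,0.5],"angular": [0,0,0]},{"claw": 0.4,"linear": [0,0,0.5],"angular": [0,0,0]},{"claw": 0.4,"linear": [0,0,0.5],"angular": [0,0,0]},{"claw": 0.4,"linear": [0,0,0.3],"angular": [0,0,0]},{"claw": 0.4,"linear": [0,0,0],"angular": [0,0,0]},{"claw": 0.4,"linear": [0,0,0],"angular": [0,0,0]}])

```text
t: 65.72
tool_pos: [0.5116, -0.2742, 0.2028]
orientation: [-0.164, 3.137, 0.0]
force: [0.3, 0.5, 0.4]
opening: 0.0637
```

Emit:
drive_tool(plan=[{"claw": 0.2,"linear": [0,0,0],"angular": [0,0,0]},{"claw": 0.2,"linear": [0,0,0],"angular": [0,0,0]},{"claw": 0.2,"linear": [0,0,0],"angular": [0,0,0]},{"claw": 0.2,"linear": [0,0,-1],"angular": [0,0,0]},{"claw": 0.2,"linear": [0,0,-3],"angular": [0,0,0]},{"claw": 0.2,"linear": [0,0,-3],"angular": [0,0,0]},{"claw": 0.0,"linear": [0,0,-2],"angular": [0,0,0]},{"claw": 0.0,"linear": [1.5,3,0],"angular": [0,0,1]},{"claw": 0.0,"linear": [1.5,4,0],"angular": [0,0,2]},{"claw": 0.0,"linear": [1,4,0],"angular": [0,0,3]},{"claw": 0.0,"linear": [0,4,0],"angular": [0,0,0]}])

```text
t: 67.1
tool_pos: [0.4624, -0.127, 0.2931]
orientation: [0.003, 3.141, -0.0]
force: [0.6, -0.3, -0.2]
opening: 0.0929
```

```bash
python3 look.py s13.png .4545,-.1415,.2,0
```

```text
scene [ 0.3192 -0.1503] 0.959 0.97 (306, 171) [ 17  42 101]
scene [ 0.3139 -0.2688] 0.942 0.93 (271, 148) [154  68  81]
scene [ 0.4501 -0.3481] 0.342 0.8 (213, 169) [61 56 53]
scene [ 0.41   -0.3977] 0.742 0.77 (209, 150) [114 106 101]
scene [ 0.4906 -0.2999] 0.274 0.75 (217, 189) [58 54 52]
scene [ 0.4553 -0.1394] 0.943 0.58 (277, 210) [116 107 101]
scene [ 0.4701 -0.3246] 0.344 0.55 (215, 179) [61 57 53]
top [ 0.4549 -0.1434] 0.922 0.87 (411, 279) [178 168 166]
top [ 0.3195 -0.1532] 0.903 0.83 (417, 339) [ 62  86 166]
top [ 0.3144 -0.2764] 0.136 0.44 (482, 345) [220 122 138]
now [ 0.4632 -0.1278  0.2931] yaw 90.09 tilt [ 0.04 -0.03 -0.  ] F [-0.8 -0.2  0.2] op 0.0926 t 67.3
[0.08, -0.12, 0.85] [0.0, 0.0, 8.19]
[0.06, -0.13, 0.85] [0.0, 0.0, 8.19]
[0.04, -0.14, 0.85] [0.0, 0.0, 8.19]
[0.02, -0.15, 0.85] [0.0, 0.0, 8.19]
[0.0, -0.15, 0.85] [0.0, 0.0, 8.19]
[-0.02, -0.15, 0.85] [0.0, 0.0, 8.19]
[-0.04, -0.14, 0.85] [0.0, 0.0, 8.19]
[-0.06, -0.13, 0.85] [0.0, 0.0, 8.19]
[-0.08, -0.12, 0.85] [0.0, 0.0, 8.19]
[-0.1, -0.11, 0.85] [0.0, 0.0, 8.19]
[-0.11, -0.1, 0.85] [0.0, 0.0, 8.19]
-- (0.4545, -0.1415, 0.2, 0.0)
```

View pics/s13.png

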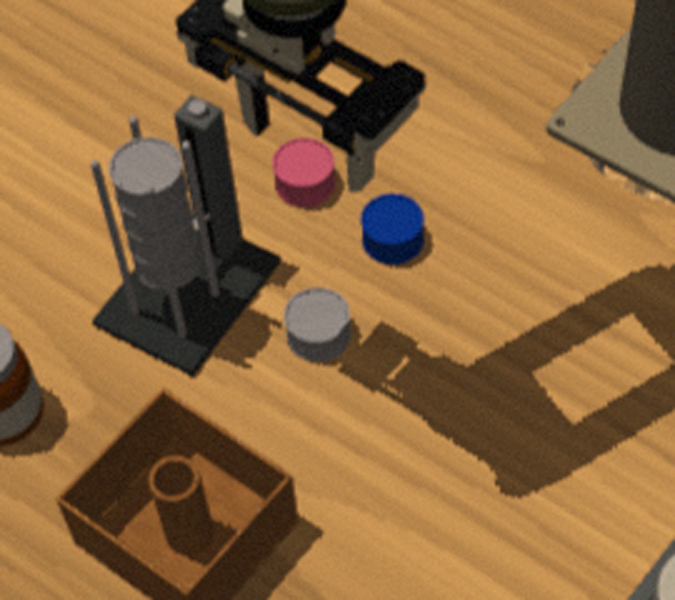

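Four are stacked. The last tin is E at (.455,-.1415). I'll turn the jaws along x first, to keep the body clear of the lift column.

Emit:
drive_tool(plan=[{"claw": 0,"linear": [0.8,-1.4,1],"angular": [0,0,10]},{"claw": 0,"linear": [0,0,1],"angular": [0,0,10]},{"claw": 0,"linear": [0,0,1],"angular": [0,0,10]},{"claw": 0,"linear": [0,0,1],"angular": [0,0,10]},{"claw": 0,"linear": [0,0,1],"angular": [0,0,10]},{"claw": 0,"linear": [0,0,1],"angular": [0,0,10]},{"claw": 0,"linear": [0,0,1],"angular": [0,0,10]},{"claw": 0,"linear": [0,0,1],"angular": [0,0,10]},{"claw": 0,"linear": [0,0,1],"angular": [0,0,10]},{"claw": 0,"linear": [0,0,0],"angular": [0,0,0]},{"claw": 0,"linear": [0,0,0],"angular": [0,0,0]}], newtons=15)

```text
t: 68.68
tool_pos: [0.4552, -0.1427, 0.203]
orientation: [2.218, 2.225, -0.0]
force: [-0.1, 1.0, 0.5]
opening: 0.0929
```

```bash
python3 - <<'E'
from h import *
plan([(.455,-.1415,.0095,0,4)])
E
```

```text
now [ 0.4552 -0.1427  0.203 ] yaw 0.17 tilt [-0.   -0.01  0.  ] F [-0.1  1.   0.5] op 0.0929 t 68.67
[0.02, 0.0, 3.87] [0.0, 0.0, 0.03]
[0.02, 0.0, 3.87] [0.0, 0.0, 0.03]
[0.02, 0.0, 3.87] [0.0, 0.0, 0.03]
[0.02, 0.0, 3.87] [0.0, 0.0, 0.03]
[0.02, 0.0, 3.87] [0.0, 0.0, 0.03]
-- (0.455, -0.1415, 0.0095, 0, 4)
```

Emit:
drive_tool(plan=[{"claw": 0,"linear": [0.1,0,4],"angular": [0,0,0]},{"claw": 0,"linear": [0,0,4],"angular": [0,0,0]},{"claw": 0,"linear": [0,0,4],"angular": [0,0,0]},{"claw": 0,"linear": [0,0,4],"angular": [0,0,0]},{"claw": 0,"linear": [0,0,2.3],"angular": [0,0,0]},{"claw": 0,"linear": [0,0,1],"angular": [0,0,0]},{"claw": 0.2,"linear": [0,0,0],"angular": [0,0,0]},{"claw": 0.4,"linear": [0,0,0],"angular": [0,0,0]},{"claw": 0.4,"linear": [0,0,0],"angular": [0,0,0]},{"claw": 0.4,"linear": [0,0,0],"angular": [0,0,0]},{"claw": 0.4,"linear": [0,0,0],"angular": [0,0,0]}])

```text
t: 70.05
tool_pos: [0.4557, -0.1413, 0.0107]
orientation: [2.22, 2.221, 0.001]
force: [-2.6, 0.5, 5.5]
opening: 0.0637
```

Emit:
drive_tool(plan=[{"claw": 0.4,"linear": [0,0,-1.5],"angular": [0,0,0]},{"claw": 0.4,"linear": [2,0,-1.5],"angular": [0,0,0]},{"claw": 0.4,"linear": [3,0,0],"angular": [0,0,0]},{"claw": 0.4,"linear": [3,0,0],"angular": [0,0,0]},{"claw": 0.4,"linear": [2,0,0],"angular": [0,0,0]},{"claw": 0.4,"linear": [0,0,1],"angular": [0,0,0]},{"claw": 0.4,"linear": [0,0,1],"angular": [0,0,0]},{"claw": 0.4,"linear": [0,0,0.5],"angular": [0,0,0]},{"claw": 0.4,"linear": [0,0,0.3],"angular": [0,0,0]},{"claw": 0.4,"linear": [0,0,0],"angular": [0,0,0]},{"claw": 0.4,"linear": [0,0,0],"angular": [0,0,0]}])

```text
t: 71.42
tool_pos: [0.4553, -0.0412, 0.0119]
orientation: [2.222, 2.221, 0.0]
force: [-0.1, -0.2, -2.4]
opening: 0.0639
```

Emit:
drive_tool(plan=[{"claw": 0.4,"linear": [0,0,0.2],"angular": [0,0,0]},{"claw": 0,"linear": [0,0,0],"angular": [0,0,0]},{"claw": 0,"linear": [0,0,0],"angular": [0,0,0]},{"claw": 0,"linear": [0,0,0],"angular": [0,0,-10]},{"claw": 0,"linear": [0,0,0],"angular": [0,0,-10]},{"claw": 0,"linear": [0,0,0],"angular": [0,0,-10]},{"claw": 0,"linear": [0,0,0],"angular": [0,0,-10]},{"claw": 0,"linear": [0,0,0],"angular": [0,0,-10]},{"claw": 0,"linear": [0,0,0],"angular": [0,0,-10]},{"claw": 0,"linear": [0,0,0],"angular": [0,0,-10]},{"claw": 0,"linear": [0,0,0],"angular": [0,0,-10]},{"claw": 0,"linear": [0,0,0],"angular": [0,0,-10]}])

```text
t: 72.92
tool_pos: [0.4552, -0.041, 0.0098]
orientation: [-0.009, 3.141, -0.0]
force: [0.2, -0.2, 0.7]
opening: 0.0928
```

Emit:
drive_tool(plan=[{"claw": 0,"linear": [0,0,0],"angular": [0,0,0]},{"claw": 0.4,"linear": [0,0,0],"angular": [0,0,0]},{"claw": 0.4,"linear": [0,0,0],"angular": [0,0,0]},{"claw": 0.4,"linear": [0,0,0],"angular": [0,0,0]},{"claw": 0.4,"linear": [0,0,0],"angular": [0,0,0]},{"claw": 0.4,"linear": [0,0,0],"angular": [0,0,0]}], newtons=20)

```text
t: 73.68
tool_pos: [0.4551, -0.0411, 0.0097]
orientation: [0.001, 3.142, -0.0]
force: [-0.2, -1.4, -0.0]
opening: 0.0638
```

```bash
python3 - <<'E'
from h import *
s=read_state();p=s['tool_pos']
plan([(p[0],p[1],p[2]+.30,90),(.5122,-.2745,.31,96)])
E
```

```text
now [ 0.4551 -0.0411  0.0097] yaw 89.97 tilt [ 0.01 -0.   -0.  ] F [-0.2 -1.4 -0. ] op 0.0638 t 73.67
[0.0, 0.0, -3.75] [0.0, 0.0, 0.0]
[0.0, 0.0, -3.75] [0.0, 0.0, 0.0]
[0.0, 0.0, -3.75] [0.0, 0.0, 0.0]
[0.0, 0.0, -3.75] [0.0, 0.0, 0.0]
[0.0, 0.0, -3.75] [0.0, 0.0, 0.0]
[0.0, 0.0, -3.75] [0.0, 0.0, 0.0]
[0.0, 0.0, -3.75] [0.0, 0.0, 0.0]
[0.0, 0.0, -3.75] [0.0, 0.0, 0.0]
-- (np.float64(0.45512501502371655), np.float64(-0.04106133012095993), np.float64(0.30967929113028014), 90)
[-0.82, -3.33, 0.0] [0.0, 0.0, -0.86]
[-0.77, -3.35, 0.0] [0.0, 0.0, -0.86]
[-0.72, -3.36, 0.0] [0.0, 0.0, -0.86]
[-0.66, -3.37, 0.0] [0.0, 0.0, -0.86]
[-0.61, -3.38, 0.0] [0.0, 0.0, -0.86]
[-0.56, -3.39, 0.0] [0.0, 0.0, -0.86]
[-0.51, -3.39, 0.0] [0.0, 0.0, -0.86]
-- (0.5122, -0.2745, 0.31, 96)
```

Emit:
drive_tool(plan=[{"claw": 0.4,"linear": [0,0,-1],"angular": [0,0,0]},{"claw": 0.4,"linear": [0,0,-3],"angular": [0,0,0]},{"claw": 0.4,"linear": [0,0,-4],"angular": [0,0,0]},{"claw": 0.4,"linear": [0,0,-4],"angular": [0,0,0]},{"claw": 0.4,"linear": [0,0,-4],"angular": [0,0,0]},{"claw": 0.4,"linear": [0,0,-4],"angular": [0,0,0]},{"claw": 0.4,"linear": [0,0,-4],"angular": [0,0,0]},{"claw": 0.4,"linear": [0,0,-4],"angular": [0,0,0]},{"claw": 0.4,"linear": [0,0,-2],"angular": [0,0,0]}])

```text
t: 74.8
tool_pos: [0.4556, -0.041, 0.3125]
orientation: [0.0, 3.138, -0.001]
force: [0.2, 0.0, -2.1]
opening: 0.0637
```

Emit:
drive_tool(plan=[{"claw": 0.4,"linear": [-0.8,-3.3,0],"angular": [0,0,-0.9]},{"claw": 0.4,"linear": [-0.8,-3.4,0],"angular": [0,0,-0.9]},{"claw": 0.4,"linear": [-0.7,-3.4,0],"angular": [0,0,-0.9]},{"claw": 0.4,"linear": [-0.7,-3.4,0],"angular": [0,0,-0.9]},{"claw": 0.4,"linear": [-0.6,-3.4,0],"angular": [0,0,-0.9]},{"claw": 0.4,"linear": [-0.6,-3.4,0],"angular": [0,0,-0.9]},{"claw": 0.4,"linear": [-0.5,-3.3,0],"angular": [0,0,-0.6]},{"claw": 0.4,"linear": [0,0,0],"angular": [0,0,0]},{"claw": 0.4,"linear": [0,0,0],"angular": [0,0,0]},{"claw": 0.4,"linear": [0,0,0],"angular": [0,0,0]}])

```text
t: 76.05
tool_pos: [0.513, -0.2737, 0.3096]
orientation: [0.165, -3.137, -0.001]
force: [0.8, 0.8, -2.6]
opening: 0.064
```

```bash
python3 - <<'E'
from h import *
plan([(.5120,-.2745,.255,96,9)])
E
```

```text
now [ 0.513  -0.2737  0.3096] yaw 96.04 tilt [-0.02  0.01 -0.  ] F [ 0.8  0.8 -2.6] op 0.064 t 76.05
[0.11, -0.07, 5.46] [0.02, -0.01, 0.04]
-- (0.512, -0.2745, 0.255, 96, 9)
```

Emit:
drive_tool(plan=[{"claw": 0.4,"linear": [0.1,-0.1,2],"angular": [0,0,0]},{"claw": 0.4,"linear": [0,0,2],"angular": [0,0,0]},{"claw": 0.4,"linear": [0,0,1.4],"angular": [0,0,0]},{"claw": 0.4,"linear": [0,0,0],"angular": [0,0,0]},{"claw": 0.4,"linear": [0,0,0],"angular": [0,0,0]}])

```text
t: 76.68
tool_pos: [0.5124, -0.2758, 0.2561]
orientation: [-0.164, 3.137, -0.001]
force: [0.6, 0.0, -2.7]
opening: 0.0636
```

Emit:
drive_tool(plan=[{"claw": 0.4,"linear": [0,0.1,0.5],"angular": [0,0,0]},{"claw": 0.4,"linear": [0,0,0.5],"angular": [0,0,0]},{"claw": 0.4,"linear": [0,0,0.5],"angular": [0,0,0]},{"claw": 0.4,"linear": [0,0,0],"angular": [0,0,0]}])

```text
t: 77.18
tool_pos: [0.5118, -0.2746, 0.2399]
orientation: [0.164, -3.136, -0.001]
force: [-0.1, 0.0, -1.8]
opening: 0.0637
```

Emit:
drive_tool(plan=[{"claw": 0.4,"linear": [0,0,0.5],"angular": [0,0,0]},{"claw": 0.4,"linear": [0,0,0.5],"angular": [0,0,0]},{"claw": 0.4,"linear": [0,0,0.5],"angular": [0,0,0]},{"claw": 0.4,"linear": [0,0,0.5],"angular": [0,0,0]},{"claw": 0.4,"linear": [0,0,0.5],"angular": [0,0,0]},{"claw": 0.4,"linear": [0,0,0.5],"angular": [0,0,0]},{"claw": 0.4,"linear": [0,0,0.2],"angular": [0,0,0]},{"claw": 0.4,"linear": [0,0,0],"angular": [0,0,0]},{"claw": 0.4,"linear": [0,0,0],"angular": [0,0,0]}])

```text
t: 78.3
tool_pos: [0.5122, -0.2748, 0.2089]
orientation: [-0.164, 3.137, -0.0]
force: [-0.3, -1.1, -0.7]
opening: 0.0633
```

Emit:
drive_tool(plan=[{"claw": 0.4,"linear": [0,0,0.3],"angular": [0,0,0]},{"claw": 0.4,"linear": [0,0,0],"angular": [0,0,0]},{"claw": 0.2,"linear": [0,0,0],"angular": [0,0,0]},{"claw": 0.2,"linear": [0,0,0],"angular": [0,0,0]},{"claw": 0.2,"linear": [0,0,0],"angular": [0,0,0]},{"claw": 0.2,"linear": [0,0,-1],"angular": [0,0,0]},{"claw": 0.2,"linear": [0,0,-3],"angular": [0,0,0]},{"claw": 0.2,"linear": [0,0,-3],"angular": [0,0,0]},{"claw": 0.0,"linear": [0,0,-2],"angular": [0,0,0]},{"claw": 0.0,"linear": [1.5,3,0],"angular": [0,0,1]},{"claw": 0.0,"linear": [1.5,4,0],"angular": [0,0,2]},{"claw": 0.0,"linear": [1,4,0],"angular": [0,0,3]}])

```text
t: 79.8
tool_pos: [0.4628, -0.1676, 0.2959]
orientation: [-0.004, -3.142, -0.0]
force: [0.5, -0.2, -0.0]
opening: 0.0932
```

Emit:
drive_tool(plan=[{"claw": 0.3,"linear": [0,4,0],"angular": [0,0,0]},{"claw": 0.6,"linear": [0,5,0],"angular": [0,0,0]},{"claw": 1,"linear": [0,5,0],"angular": [0,0,0]},{"claw": 1,"linear": [0,5,0],"angular": [0,0,0]},{"claw": 1,"linear": [0,5,0],"angular": [0,0,0]},{"claw": 1,"linear": [0,4,0],"angular": [0,0,0]},{"claw": 1,"linear": [0,0,0],"angular": [0,0,0]},{"claw": 1,"linear": [0,0,0],"angular": [0,0,0]}])

```text
t: 80.8
tool_pos: [0.4636, 0.1111, 0.2958]
orientation: [0.001, -3.142, 0.001]
force: [-0.1, 0.3, 0.3]
opening: 0.0174
```

```bash
python3 look.py s14.png .33,.32,.2,0
python3 - <<'E'
from h import *
T=read_camera('top'); save(T,'t14.png'); S=read_camera('scene'); crop(S,'st14.png',360,230,500,370)
for p in (S,T): print([(np.round(d['at'],3),round(d['p'],2)) for d in search_frame(p,'switch_tip')])
E
```

```text
scene [ 0.3151 -0.2673] 0.958 0.88 (271, 149) [154  69  82]
scene [ 0.3178 -0.1524] 0.917 0.8 (306, 171) [ 15  43 105]
scene [ 0.4145 -0.3982] 0.764 0.78 (208, 150) [114 106 101]
scene [ 0.4502 -0.347 ] 0.349 0.65 (213, 170) [61 57 53]
scene [ 0.4714 -0.3225] 0.321 0.56 (215, 179) [61 57 54]
scene [ 0.452  -0.2504] 0.187 0.53 (225, 181) [46 43 38]
scene [ 0.4887 -0.3024] 0.328 0.46 (217, 188) [61 57 54]
top [ 0.3142 -0.2709] 0.962 0.76 (470, 341) [214 118 134]
top [ 0.3186 -0.1533] 0.947 0.72 (418, 340) [ 71  88 164]
top [ 0.518  -0.2827] 0.141 0.56 (468, 252) [79 70 65]
top [ 0.528  -0.2966] 0.185 0.43 (473, 248) [81 72 67]
now [0.4638 0.1104 0.2957] yaw 89.89 tilt [ 0.01 -0.   -0.  ] F [1.1 0.2 0.4] op 0.0024 t 81.0
[1.34, 2.09, 0.96] [0.0, 0.0, 8.99]
[1.65, 1.86, 0.96] [0.0, 0.0, 8.99]
[1.92, 1.58, 0.96] [0.0, 0.0, 8.99]
[2.14, 1.26, 0.96] [0.0, 0.0, 8.99]
[2.32, 0.91, 0.96] [0.0, 0.0, 8.99]
[2.43, 0.53, 0.96] [0.0, 0.0, 8.99]
[2.48, 0.15, 0.96] [0.0, 0.0, 8.99]
[2.47, -0.24, 0.96] [0.0, 0.0, 8.99]
[2.41, -0.63, 0.96] [0.0, 0.0, 8.99]
[2.28, -0.99, 0.96] [0.0, 0.0, 8.99]
-- (0.33, 0.32, 0.2, 0.0)
[(array([0.379, 0.325, 0.106]), 0.67)]
[(array([0.371, 0.322, 0.119]), 0.47)]
```

View pics/s14.png

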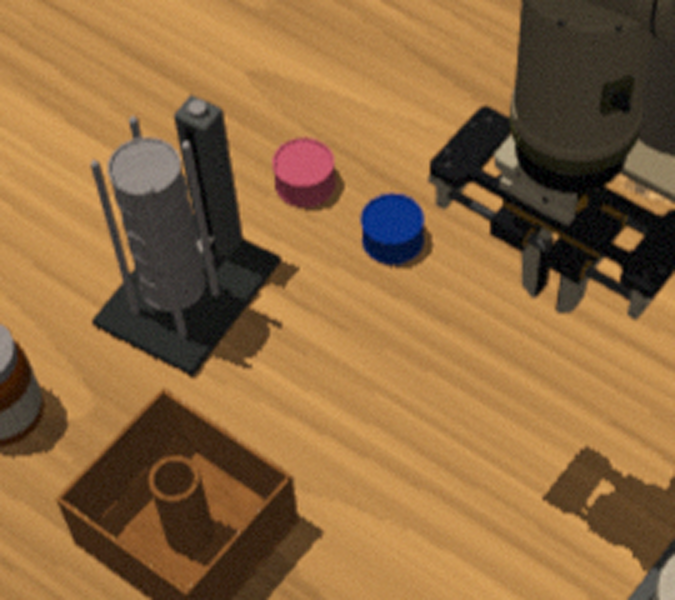

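View pics/st14.png

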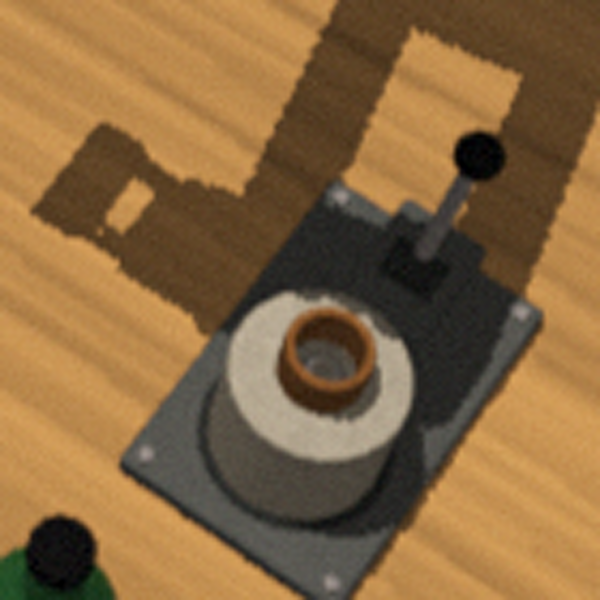

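View pics/t14.png

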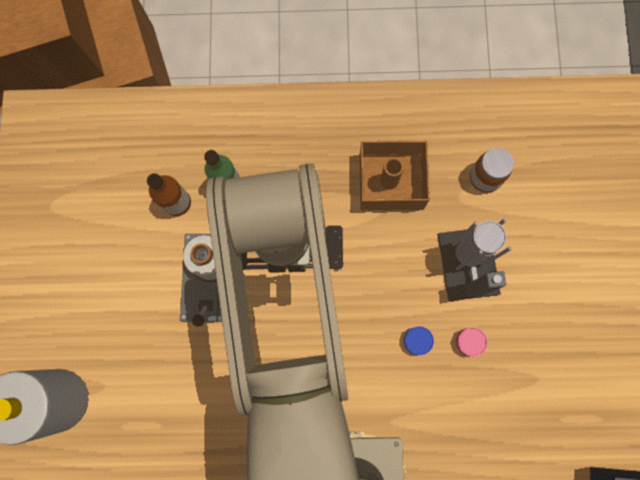

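All five tins are stacked flat: the top is at crop (147,165) and no grey tins are left on the table. The roll is seated and the core is in the box. The lever still leans off, ball near (.367,.324). Moving the closed fingers behind it.

Emit:
drive_tool(plan=[{"claw": 1,"linear": [2,3,0],"angular": [0,0,0]},{"claw": 1,"linear": [2.4,3.6,0],"angular": [0,0,0]},{"claw": 1,"linear": [2.4,3.6,1],"angular": [0,0,0]},{"claw": 1,"linear": [2.4,3.6,2],"angular": [0,0,0]},{"claw": 1,"linear": [2.4,3.7,2],"angular": [0,0,0]},{"claw": 1,"linear": [2.4,3.7,2],"angular": [0,0,0]},{"claw": 1,"linear": [0,0,2],"angular": [0,0,0]},{"claw": 1,"linear": [0,0,0],"angular": [0,0,0]},{"claw": 1,"linear": [0,0,0],"angular": [0,0,0]}])

```text
t: 82.32
tool_pos: [0.3242, 0.3233, 0.2065]
orientation: [0.001, 3.141, 0.001]
force: [0.6, 0.2, 0.5]
opening: 0.0007
```

```bash
python3 - <<'E'
from h import *
W=read_camera('wrist'); save(W,'w15.png'); S=read_camera('scene'); crop(S,'s15.png',360,200,540,370)
plan([(.325,.323,.098,90)])
E
```

```text
now [0.3246 0.3235 0.2069] yaw 89.93 tilt [-0.06 -0.08  0.  ] F [-0.7 -0.6 -0.2] op 0.0006 t 82.42
[-0.01, -0.02, 3.63] [0.02, 0.03, -0.02]
[-0.01, -0.02, 3.63] [0.02, 0.03, -0.02]
[-0.01, -0.02, 3.63] [0.02, 0.03, -0.02]
-- (0.325, 0.323, 0.098, 90)
```

View pics/w15.png

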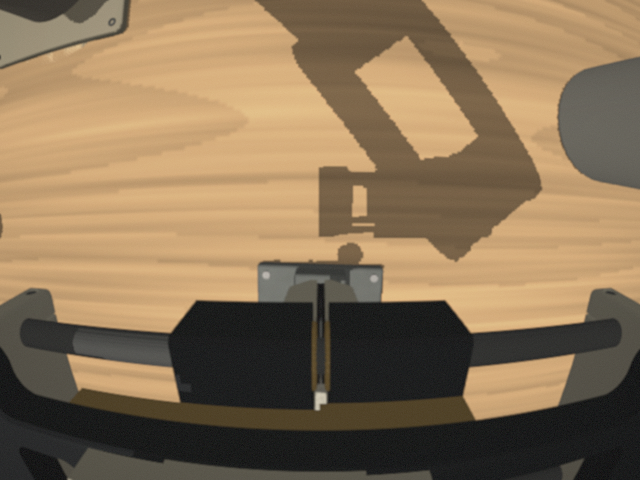

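View pics/s15.png

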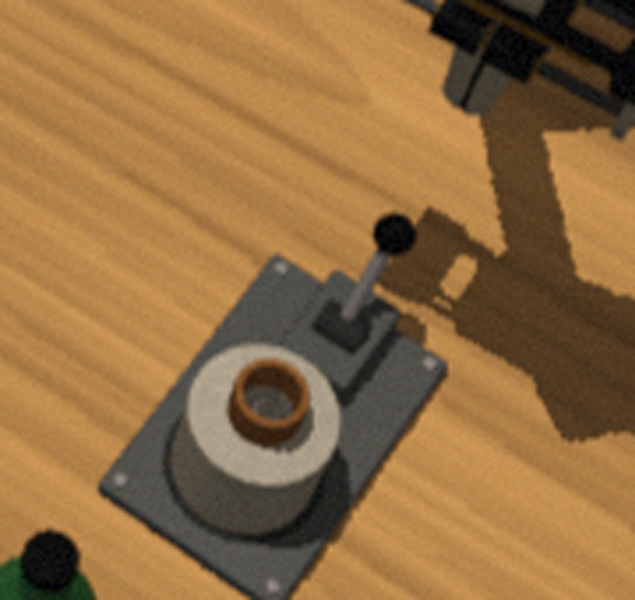

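The ball at crop (395,235) is clear of the fingers. Lowering to 0.098 and starting the push.

Emit:
drive_tool(plan=[{"claw": 1,"linear": [0,0,3],"angular": [0,0,0]},{"claw": 1,"linear": [0,0,4],"angular": [0,0,0]},{"claw": 1,"linear": [0,0,3],"angular": [0,0,0]},{"claw": 1,"linear": [0,0,0.8],"angular": [0,0,0]},{"claw": 1,"linear": [0,0,0],"angular": [0,0,0]},{"claw": 1,"linear": [-0.8,0,0],"angular": [0,0,0]},{"claw": 1,"linear": [-0.8,0,0],"angular": [0,0,0]},{"claw": 1,"linear": [-0.8,0,0],"angular": [0,0,0]},{"claw": 1,"linear": [-0.8,0,0],"angular": [0,0,0]},{"claw": 1,"linear": [0,0,0],"angular": [0,0,0]}])

```text
t: 83.68
tool_pos: [0.3563, 0.3234, 0.0977]
orientation: [0.001, 3.141, -0.0]
force: [-1.1, -0.8, 0.7]
opening: 0.0005
```

Emit:
drive_tool(plan=[{"claw": 1,"linear": [-0.8,0,0],"angular": [0,0,0]},{"claw": 1,"linear": [-0.8,0,0],"angular": [0,0,0]},{"claw": 1,"linear": [-0.8,0,0],"angular": [0,0,0]},{"claw": 1,"linear": [-0.8,0,0],"angular": [0,0,0]},{"claw": 1,"linear": [-0.8,0,0],"angular": [0,0,0]},{"claw": 1,"linear": [0,0,0],"angular": [0,0,0]}])

```text
t: 84.42
tool_pos: [0.3963, 0.3234, 0.0976]
orientation: [0.001, 3.141, 0.0]
force: [0.7, 0.5, 0.6]
opening: 0.0005
```

```bash
python3 - <<'E'
from h import *
S=read_camera('scene'); crop(S,'s16.png',360,200,540,370)
plan([(.424,.322,.098,90)])
E
```

```text
now [0.3959 0.3234 0.0976] yaw 89.97 tilt [ 0.01 -0.   -0.  ] F [ 0.5 -0.2 -0.3] op 0.0009 t 84.47
[-2.81, -0.14, -0.04] [-0.01, 0.0, -0.03]
-- (0.424, 0.322, 0.098, 90)
```

View pics/s16.png

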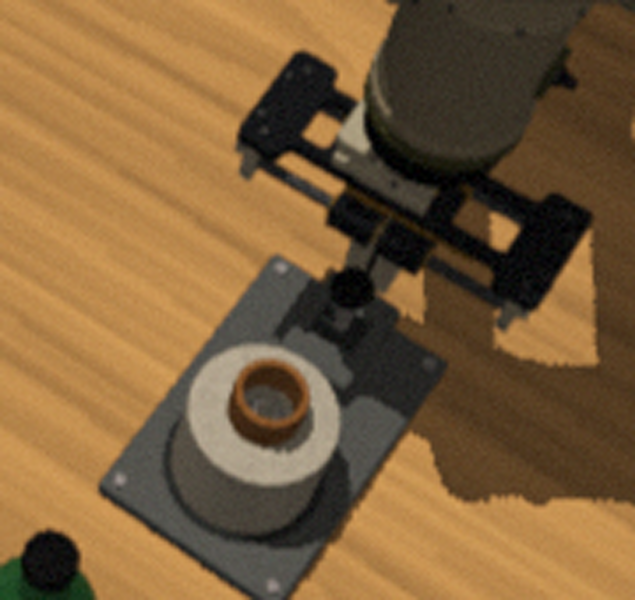

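The lever has moved past upright. Continuing in small steps.

Emit:
drive_tool(plan=[{"claw": 1,"linear": [-0.6,0,0],"angular": [0,0,0]},{"claw": 1,"linear": [-0.6,0,0],"angular": [0,0,0]},{"claw": 1,"linear": [-0.6,0,0],"angular": [0,0,0]},{"claw": 1,"linear": [-0.5,0,0],"angular": [0,0,0]},{"claw": 1,"linear": [0,0,0],"angular": [0,0,0]}])

```text
t: 85.1
tool_pos: [0.4192, 0.3235, 0.0977]
orientation: [0.001, 3.141, 0.0]
force: [0.7, -0.9, -0.2]
opening: 0.0007
```

Emit:
drive_tool(plan=[{"claw": 1,"linear": [-0.2,0,0],"angular": [0,0,0]},{"claw": 1,"linear": [-0.2,0,0],"angular": [0,0,0]},{"claw": 1,"linear": [0,0,0],"angular": [0,0,0]}])

```text
t: 85.48
tool_pos: [0.4212, 0.3235, 0.0974]
orientation: [0.0, -3.139, 0.001]
force: [-8.2, -0.1, 2.5]
opening: 0.0005
```

Emit:
drive_tool(plan=[{"claw": 1,"linear": [-0.2,0,0],"angular": [0,0,0]},{"claw": 1,"linear": [0,0,0],"angular": [0,0,0]}])

```text
t: 85.72
tool_pos: [0.4216, 0.3235, 0.0973]
orientation: [0.001, -3.135, 0.002]
force: [-15.9, -0.9, 8.5]
opening: 0.0005
```

Firm end stop: 16 N with no further travel. Backing off and checking.

Emit:
drive_tool(plan=[{"claw": 1,"linear": [0.6,0,0],"angular": [0,0,0]},{"claw": 1,"linear": [1.5,0,0],"angular": [0,0,0]},{"claw": 1,"linear": [3,0,0],"angular": [0,0,0]},{"claw": 1,"linear": [3,0,0],"angular": [0,0,0]},{"claw": 1,"linear": [1,0,-3],"angular": [0,0,0]},{"claw": 1,"linear": [0,-2,-4],"angular": [0,0,0]},{"claw": 1,"linear": [0,-4,-4],"angular": [0,0,0]},{"claw": 1,"linear": [0,-5,-2],"angular": [0,0,0]},{"claw": 1,"linear": [0,-5,0],"angular": [0,0,0]},{"claw": 1,"linear": [0,-5,0],"angular": [0,0,0]},{"claw": 1,"linear": [0,0,0],"angular": [0,0,0]},{"claw": 1,"linear": [0,0,0],"angular": [0,0,0]}])

```text
t: 87.22
tool_pos: [0.3336, 0.1138, 0.2277]
orientation: [0.002, 3.141, 0.001]
force: [-0.9, -0.1, -0.2]
opening: 0.0009
```

```bash
python3 - <<'E'
from h import *
S=read_camera('scene'); save(S,'s17.png'); crop(S,'s17c.png',360,200,540,370);T=read_camera('top'); save(T,'t17.png'); crop(T,'t17c.png',160,220,260,330)
for p in (S,T): print([(np.round(d['at'],3),round(d['p'],2)) for d in search_frame(p,'switch_tip')])
plan([])
E
```

```text
[(array([0.448, 0.334, 0.015]), 0.58)]
[(array([0.44 , 0.319, 0.116]), 0.47)]
now [0.3334 0.1145 0.2275] yaw 90.12 tilt [-0.    0.02 -0.  ] F [-0.2  0.3 -0.3] op 0.0003 t 87.42
```

View pics/s17.png

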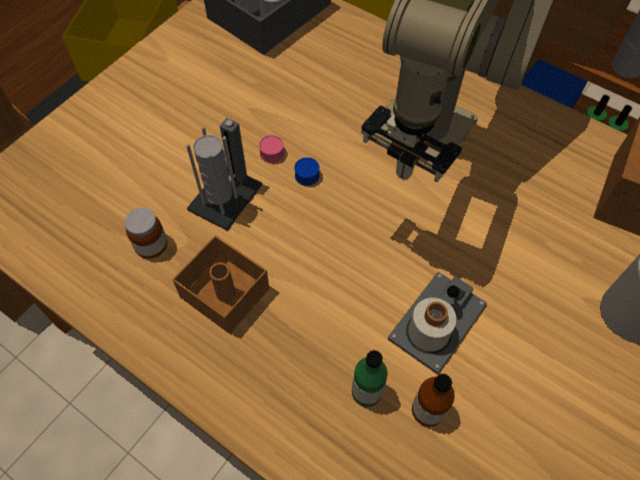

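View pics/s17c.png

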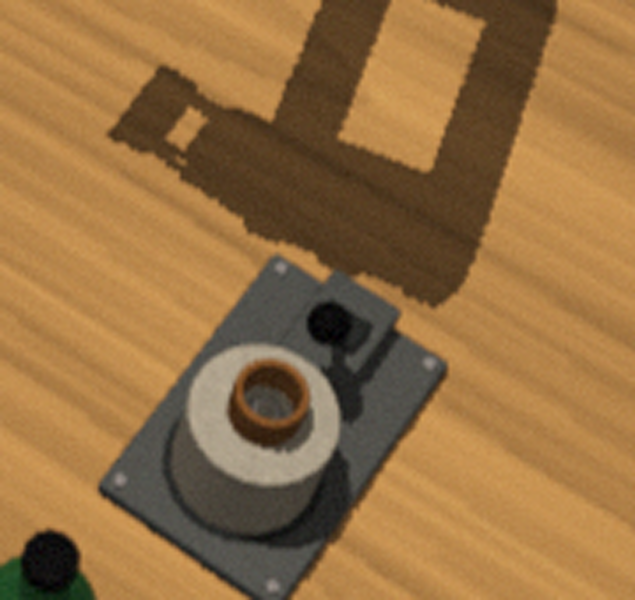

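View pics/t17c.png

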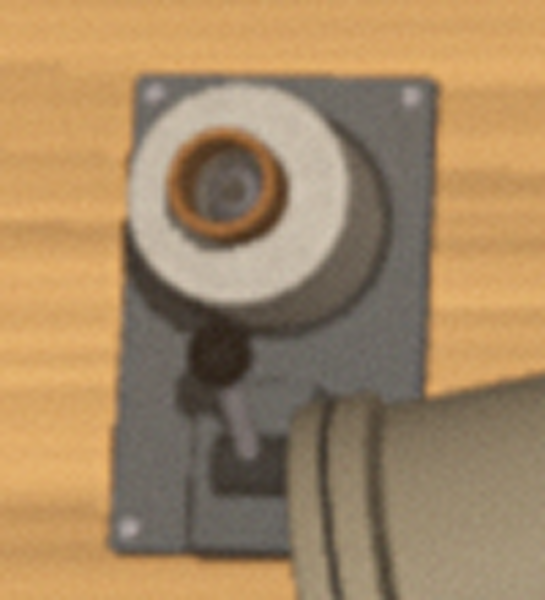

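```bash
python3 - <<'E'
from h import *
S=read_camera('scene');T=read_camera('top')
print(ray(T,160+219*110/600-.5,220+352*110/600-.5,.107),ray(S,360+328*170/600-.5,200+322*170/600-.5,.107))
E
```

```text
[0.44362437 0.3207751  0.107     ] [0.4422389  0.32107231 0.107     ]
```

The ball is at x≈0.443, a full 75–76 mm swing. Everything stands and the arm touches nothing, so I'm handing in.

```bash
python3 -c "
from plant import *
print(close_job())"
```

```text
the job is handed in; nothing more can be done
None
```

I did the whole job in the order asked and handed it in at about 88 s of the 208 s. The core went into the waste box, then the roll onto the spindle, then all five plain tins into the lift, and the switch was pushed last.

**Final checks**
- **Core:** it stands upright inside the waste box. It is 110 mm long and the walls are 90 mm high, so its top shows above the rim.
- **Roll:** seated on the spindle plate. Contact came at the expected height, and the outline fit put it at (0.510, 0.320), about 1 mm from my estimate of the spindle axis.
- **Tins:** all five are stacked between the rods, and the pictures show them level. I let each tin down with the sinking platform and released it once the platform carried nearly all its weight.
- **Switch:** pushed until it hit a firm end stop at 16 N with no further travel, then released. The ball moved about 76 mm (75 expected), and it stayed there after the arm backed away.
- **Untouched things:** the bottles, jar, blue tin and pink tin stand where they were in the last picture. I judged the bottles and jar by eye only.

**What disagreed**
- **Scene and top cameras:** they differed by 2–3 mm in y, so I used averages.
- **Wrist camera:** it read about 3–5 mm off in y at table height, so I corrected for that at the lift.
- **Switch ball:** on the last look, the trained network put it on the plate at z = 0.015 in one view. My own measurements from both cameras put it at (0.443, 0.321).

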